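# Crank a panel tight in a sheet clamp

### The arm

A 6-joint arm with a two-finger parallel gripper is mounted at the origin on the work surface. World frame = base frame: x ahead of the robot, y to its left, z up, the work surface at z = 0. Lengths are in m, angles in rad, forces in N, time in s.
With the tool pointing down it reaches from about 0.25 to 0.725 m from the base axis. Payload 4 kg.
Tool frame: the origin (TCP) lies at the centre of the arm's flange, where the gripper is bolted on; the fingertips stand 173 mm ahead of it and the grasp point (between the pads) lies 155 mm ahead of it; x points along the fingers, z is the direction in which the jaws open and shut, and the axes are right-handed (so a half turn about x gives the same grasp; the last joint's range is limited). The gripper opens to 85 mm and grips with 20 to 120 N. Pads are 22 mm wide; open, the fingers measure 114 mm over their backs; the gripper's body (76 mm by 85 mm) begins 54 mm behind the grasp point. The pads swing forward as they close: fully open they stand 13 mm farther back than shut.
Start: joints at [1.14, 0.241, 0.005, 1.335, 0, 1.571], TCP at [0.209, 0.454, 0.405] pointing down, gripper open.
Joint ranges: [-2.72, 2.72], [-1.05, 1.87], [-1.09, 1.28], [-1.99, 2.15], [-1.42, 1.44], [-3.14, 3.14]. Speed limits (rad/s): [2.79, 2.79, 3.14, 3.14, 3.14, 3.14].

### API

Orientations are given as a unit quaternion [x, y, z, w].
In Python, from workcell import bot gives the robot as it stands.
- The arm moves only by the tool arm_command, never from a script. Its argument "moves" is one flat list of numbers, 7 for each row, row after row: the shift along the tool's x, y, z in m, then the turn, a rotation vector about the tool's x, y, z in rad, then the closure, from -1 (fully open) to 1 (shut). A call has 1 to 20 rows; each row shifts and turns the pose as measured when the row begins, along the tool's axes as they then stand; what a row does not reach is not made up. A row lasts 1/12 s, in which the tool goes at most 41.7 mm and 7.16 degrees, less where a joint would pass 70% of its speed; a pose out of reach is approached as far as the arm can. A call with a gripper value outside its range is refused whole. The fingers move at their own pace and stop on an object; the grip force is fixed at half the most. Time passes only in rows, so rows that do not move let the fingers close. It gives the time, the measured TCP pose, the force and the opening at its end, in the units of the state.
- bot.get_obs(): the state, without advancing time (a new reading comes with each control period).
- bot.camera(name): name is "scene" or "top" or "wrist"; returns the picture (384x512x3 uint8, red, green, blue); there is no depth.
- bot.get_calibration(name): a dict with "mtx" (3x3 intrinsics, pixels), "dist" ([k1, k2, p1, p2, k3] as OpenCV has them; the pictures are not rectified), "world_from_camera" (4x4, takes a point from camera to world coordinates); the wrist camera has in their place "mount" (4x4, takes a point from camera to tool coordinates, whose origin is the TCP and whose axes are the tool frame's). Camera axes: x right, y up, looking along -z (the intrinsics and any distortion apply to the point x, -y, -z); pixel columns grow to the right and rows downward; lengths in m; the calibration is good to about 2 mm. A picture is of the moment at which its call begins: read the wrist's pose just before it. get_calibration takes no time and is no camera call.
- bot.job_done(): hands the job in, once; it reports no verdict.
The state is a dict: "clock": time; "joint_pos": joint angles; "joint_vel": joint speeds; "tau": joint torques, N m; "eef_pos": TCP position; "tool_rot": TCP orientation; "ft_force": force on the tool from outside, world axes, zero at the start; "ft_torque": the same for the moment, N m; "grip_width": finger opening in m.
Only numpy, scipy, OpenCV 4.12 (cv2) and the standard library are available. Lean on these libraries where they do the work, as an engineer would, in place of code of your own. Each camera call takes 0.05 s, during which the arm holds its last target.

### The job

Clamp the white panel in the sheet clamp for marking out. Take the loose crank from its wooden stand, feel its socket gently onto the hexagon spindle hidden in the clamp's collar until it is fully home, then wind the crank clockwise to drive the jaw until the panel is flush against the fence and the jaw's sprung pad is pushed in about half way, never all the way. Leave the crank seated in the collar, move the jaw only with the crank, do not force the crank down (the spindle is sprung and must not be driven to its stop), and leave the other things on the bench where they lie.

Things in the scene. Friction and masses are not known exactly. Their poses are not given: they have to be found in the camera images.
- crank: Loose steel crank, about 0.43 kg, parked upright with its socket over a peg. Origin: centre of the socket's mouth (lowest face); z up the socket axis, x along the arm to the handle. Socket: hexagonal, 47 across flats outside, hole 39 across flats and 34 deep, one flat of the hole facing x. Arm: flat bar 22 wide, z 50 to 60, x -22 to 96
- boss (a point): Centre of the crank's boss, 76 above the socket's mouth on the socket axis: a rectangular steel block 30 along the arm, 24 across it, from 60 to 92 above the mouth; axes as the crank's. Hold it across the arm to carry, seat and twist the crank
- handle (a point): Grip point of the crank's handle, 85 along the arm from the socket axis and 115 above the socket's mouth. The handle is an upright black sleeve, 24 diameter, from 63 to 135 above the mouth. It spins freely on its pin, so fingers can hold it without turning while they wind it round a circle of radius 85
- stand: Wooden block 90 x 90 x 18 with an upright round peg (28 diameter, 14 high) in its middle, on which the crank's socket is parked. Origin: centre of its underside
- station: Sheet clamp fixed to the bench: plywood base 200 x 360 x 12 (its middle at y=-10). Origin in the base's underside; x across, y from drive housing to fence. At y=-140 a grey housing 88 x 88, top at z=30, with a round collar on it (84 outside, 64 inside diameter, rim at z=72). Fence face at y=125, 34 high; the jaw between runs along y, driven by the spindle in the collar
- seat (a point): Bottom of the collar, on its axis, z=30 of the station and axes as the station's: where the centre of the socket's mouth is when the crank is fully home. Clockwise from above drives the jaw towards the fence, 10 mm per radian; it stays where it is left. Winding takes about 0.2 N m, up to 0.4 against the pad's spring
- tip (a point): Tip of the steel spindle that stands in the collar, 32 above the seat and 10 below the rim. Hexagon 36 across flats from 0 to 24 above the seat, then a tapered nose (35 to 24 diameter). How its flats point is unknown, differs each time: the socket enters within 9 deg of alignment, every 60 deg, else lands on the hexagon, 24 above home. A lightly pressed, twisting socket does not turn it
- spring (a joint): How far the whole spindle has been pushed down: it gives way on a spring, 1.5 N per mm, from 0 (free) to 0.012 m (on its stop). It must not be driven near the stop. Once the hexagon is in the socket the spindle springs back up to 0, and the crank then rests on the collar's bottom
- jaw: Aluminium jaw bar 140 x 20 x 34 with the pad in front, carried on the station; origin: centre of the bar's underside; moves along the station's y only
- pad_face (a point): Centre of the pad's front face (120 wide, 26 high), the face that meets the panel; same axes as the station
- pad (a joint): How far the sprung pad is pushed into the jaw: 0 free, 0.018 m fully in. Spring 1 N per mm. Half way is 0.009
- panel: White plastic panel 160 (x) x 120 (y) x 12, 0.2 kg, lying loose on the station's base between pad and fence, some 8 to 28 mm short of each and slightly askew. Origin: centre of its underside; y points to the fence
- fence (a point): Middle of the fence's face, at the level of the base's top; axes as the station's. The panel is flush when its +y edge meets this face, so its origin is 60 from it
- rule: Bystander: steel rule 300 x 30 x 4, origin under its centre
- square: Bystander: try square, blade 140, wooden stock 100, origin under the stock
- tape: Bystander: roll of tape, 100 diameter, 25 high, origin under its centre
- glue: Bystander: white bottle, 56 diameter, 150 high, origin under its centre
- penpot: Bystander: grey cup, 72 diameter, 90 high, origin under its centre
- offcut: Bystander: white offcut 90 x 60 x 12, origin under its centre
- scraper: Bystander: spatula 180 long, origin about its middle
Not all that is in view belongs to the job. There is more than one size of the crank; the job needs the middle-sized.

How it is judged:
By the outcome, as a careful person would: the job done as asked, in the order asked, and still so for the second after the job is handed in, with the robot touching nothing.
It also fails if it takes over 72 s, if anything falls off the work surface, if the arm or the gripper's body presses on something with over 40 N, if the wrist force passes 120 N, or if a joint passes its speed limit or range.

## Working session

There is one attempt and no reset: what is moved stays moved. The work goes in short steps, Python scripts to look and compute and a tool call to move; the robot and the scene stay as the last step left them, time stands still between calls to the robot, and variables do not carry over. Pictures are saved under pics/ and viewed, and the job is handed in when it is done.

Besides the shell and the picture viewer there is one more tool, called after ">>>" as name(argument=value, ...) on one line, values as JSON. arm_command: Moves the arm, as the interface text tells. Its arguments: {"type":"object","properties":{"moves":{"type":"array"}},"required":["moves"]}

```bash
ls; mkdir -p pics; python3 - <<'E'
from workcell import bot
import cv2
o=bot.get_obs()
for k,v in o.items(): print(k,v)
for n in ["scene","top","wrist"]:
    im=bot.camera(n); cv2.imwrite(f"pics/{n}0.png",cv2.cvtColor(im,cv2.COLOR_RGB2BGR))
    c=bot.get_calibration(n)
    for k,v in c.items(): print(n,k,v)
E
```

```text
pics
clock 0.0
joint_pos [ 1.14000497e+00  2.41394477e-01  3.73398566e-03  1.33522750e+00
 -1.13228075e-05  1.57074887e+00]
joint_vel [ 0.0013542  -0.00067462  0.00162134 -0.00039328  0.00091387  0.00083676]
tau [-1.36408751e-03 -3.72320795e+01  2.52407295e+01  1.68947247e-02
 -8.53254005e-05  1.18863400e-05]
eef_pos [0.20868111 0.45406646 0.40382556]
tool_rot [-0.3819953   0.595924    0.38119046  0.59468311]
ft_force [-0.03120634 -0.04904687  0.64442329]
ft_torque [-0.00960359 -0.00914091 -0.02520465]
grip_width 0.08507818473310283
scene mtx [[358.70297855   0.         256.76918506]
 [  0.         358.70297855 190.28652486]
 [  0.           0.           1.        ]]
scene dist [-0.08269293  0.          0.          0.          0.        ]
scene world_from_camera [[ 0.86289419 -0.3456082   0.3687392   1.06291989]
 [ 0.50532562  0.5788735  -0.6399621  -0.97769188]
 [ 0.0077228   0.73855294  0.67415125  1.0320094 ]
 [ 0.          0.          0.          1.        ]]
top mtx [[377.38172208   0.         254.67814799]
 [  0.         377.38172208 191.22754678]
 [  0.           0.           
[... 165 characters left out ...]
98e-01]
 [-9.99718725e-01 -2.37141901e-02 -3.28123319e-04 -9.94277321e-02]
 [-4.94177528e-03  1.94758886e-01  9.80838700e-01  1.49255593e+00]
 [ 0.00000000e+00  0.00000000e+00  0.00000000e+00  1.00000000e+00]]
wrist mtx [[295.56628574   0.         253.41894928]
 [  0.         295.56628574 196.56610098]
 [  0.           0.           1.        ]]
wrist dist [-0.03932323  0.          0.          0.          0.        ]
wrist mount [[-2.99853513e-04  3.08718203e-01 -9.51153500e-01  3.07621778e-02]
 [ 1.56680679e-03  9.51152521e-01  3.08717391e-01  7.96215095e-02]
 [ 9.99998728e-01 -1.39770377e-03 -7.68908203e-04 -5.84184756e-04]
 [ 0.00000000e+00  0.00000000e+00  0.00000000e+00  1.00000000e+00]]
```

View pics/scene0.png

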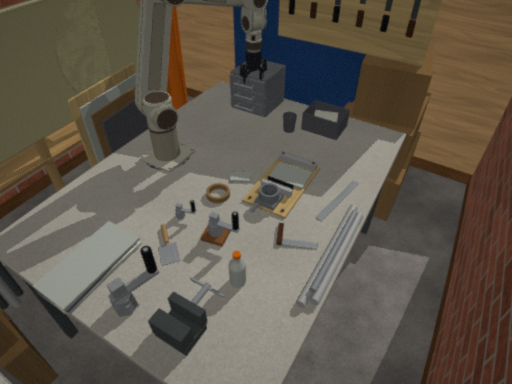

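View pics/top0.png

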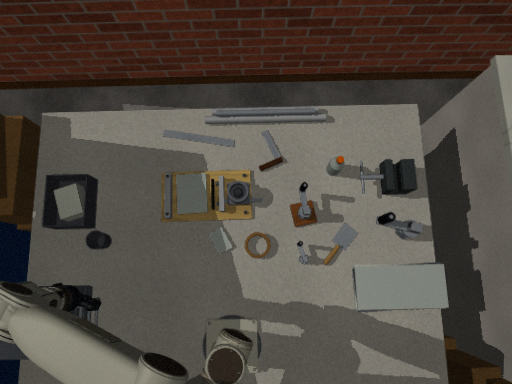

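View pics/wrist0.png

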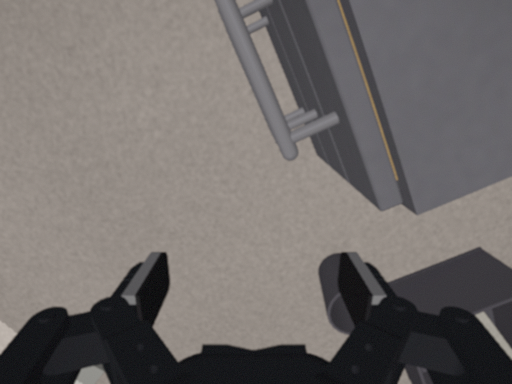

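Three cranks: small loose at top (303,252), middle on the wooden stand at top (304,205), large at top (402,226). The one on the wooden stand is middle-sized; I confirm in an enlarged crop.

```bash
cat > h.py <<'E'
import numpy as np, cv2
from scipy.spatial.transform import Rotation as R
from workcell import bot
def cam(name,o=None):
    c=bot.get_calibration(name)
    if name=="wrist":
        o=o or bot.get_obs()
        T=np.eye(4);T[:3,:3]=R.from_quat(o["tool_rot"]).as_matrix();T[:3,3]=o["eef_pos"]
        W=T@np.array(c["mount"])
    else: W=np.array(c["world_from_camera"])
    return np.array(c["mtx"]),np.array(c["dist"]),W
def ray(C,uv):
    K,d,W=C
    p=cv2.undistortPoints(np.array([[uv]],float),K,d)[0,0]
    v=W[:3,:3]@np.array([p[0],-p[1],-1.]); return W[:3,3],v
def atz(C,uv,z):
    o,v=ray(C,uv); return o+v*(z-o[2])/v[2]
def proj(C,P):
    K,d,W=C; P=np.atleast_2d(P)
    q=(P-W[:3,3])@W[:3,:3]; q=q*[1,-1,-1]
    return cv2.projectPoints(q,np.zeros(3),np.zeros(3),K,d)[0][:,0]
def tri(*rs):
    A=0;b=0
    for o,v in rs:
        v=v/np.linalg.norm(v);M=np.eye(3)-np.outer(v,v);A=A+M;b=b+M@o
    p=np.linalg.solve(A,b); 
    return p,[np.linalg.norm((np.eye(3)-np.outer(v,v)/(v@v))@(p-o)) for o,v in rs]
def crop(src,dst,x0,y0,x1,y1,s):
    im=cv2.imread(src)[y0:y1,x0:x1]; cv2.imwrite(dst,cv2.resize(im,None,fx=s,fy=s,interpolation=cv2.INTER_CUBIC))
def snap(dst):
    o=bot.get_obs(); im=bot.camera("wrist"); cv2.imwrite(dst,cv2.cvtColor(im,cv2.COLOR_RGB2BGR))
    import json; json.dump({k:np.array(v).tolist() for k,v in o.items()},open(dst+".json","w")); return o
def C_of(png):
    import json; return cam("wrist",json.load(open(png+".json")))
def local(Pw,o=None):
    "world vector target TCP -> tool shift"
    o=o or bot.get_obs(); return R.from_quat(o["tool_rot"]).inv().apply(np.array(Pw)-o["eef_pos"])
E
python3 - <<'E'
from h import *
crop("pics/top0.png","pics/topA.png",150,150,350,275,4)
crop("pics/scene0.png","pics/sceneA.png",160,140,340,270,4)
E
```

```text
(no output)
```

View pics/topA.png

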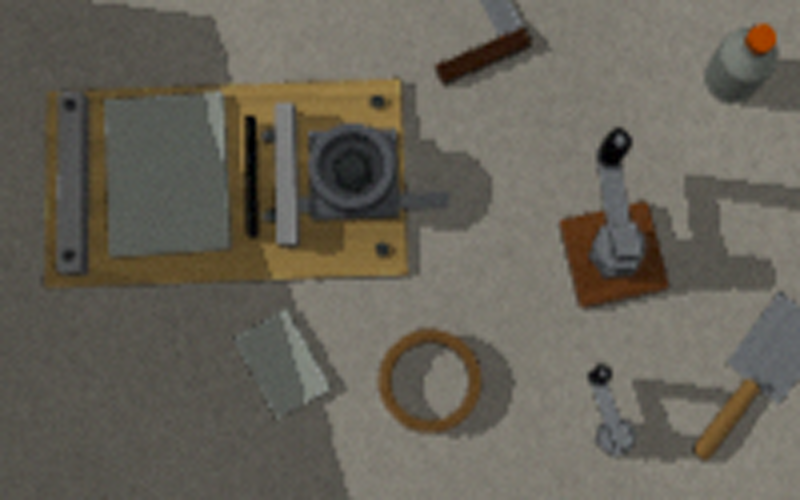

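View pics/sceneA.png

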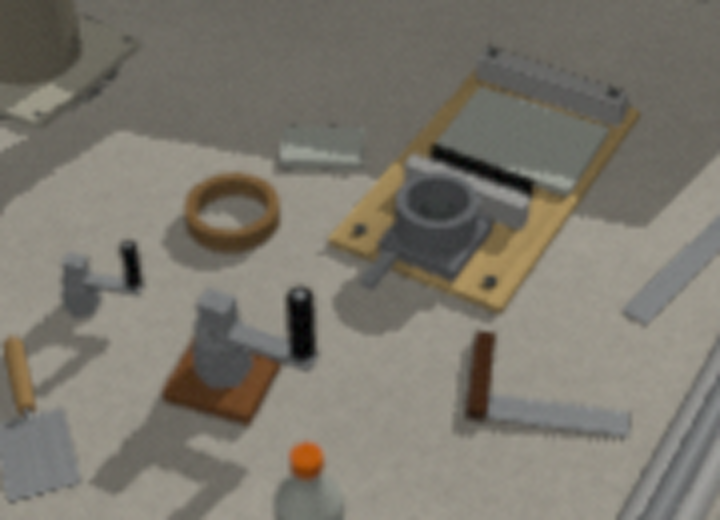

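```bash
python3 - <<'E'
from h import *
T=cam("top");S=cam("scene")
A=lambda x,y:(150+x/4,150+y/4); B=lambda x,y:(160+x/4,140+y/4)
for n,a,b in [("boss",(628,240),(217,298)),("htop",(617,137),(300,292)),("rim",(352,167),(436,200)),
  ("fenceL",(67,97),(621,92)),("fenceR",(69,268),(487,52))]:
    print(n,*tri(ray(T,A(*a)),ray(S,B(*b))))
for n,a in [("stand",[(561,218),(646,203),(668,289),(584,307)])]:
    print(n,[atz(T,A(*p),.018)[:2].round(3) for p in a])
print("base",[atz(T,A(*p),.012)[:2].round(3) for p in [(400,80),(407,277),(43,286),(48,92)]])
o=bot.get_obs();print(R.from_quat(o["tool_rot"]).as_matrix().round(3))
E
```

```text
boss [ 0.489237   -0.28933373  0.1066924 ] [np.float64(0.0028633228246045593), np.float64(0.0028633228246046473)]
htop [ 0.57552435 -0.27941479  0.15186838] [np.float64(0.0004318041789778236), np.float64(0.00043180417897771897)]
rim [ 0.57269042 -0.03314151  0.06318788] [np.float64(0.002290126431444607), np.float64(0.002290126431444645)]
fenceL [0.65417751 0.24887682 0.04386409] [np.float64(0.002433228070663183), np.float64(0.0024332280706630648)]
fenceR [0.48575315 0.2457609  0.03665597] [np.float64(0.0038032259074597973), np.float64(0.0038032259074596343)]
stand [array([ 0.523, -0.238]), array([ 0.536, -0.323]), array([ 0.45, -0.34]), array([ 0.435, -0.257])]
base [array([ 0.669, -0.082]), array([ 0.469, -0.085]), array([0.469, 0.275]), array([0.666, 0.274])]
[[-0.001 -0.909  0.418]
 [-0.001  0.418  0.909]
 [-1.    -0.    -0.002]]
```

>>> arm_command(moves=[-0.0035,-0.034,-0.016,0,0,0,-1,-0.0035,-0.034,-0.016,0,0,0,-1,-0.0035,-0.034,-0.016,0,0,0,-1,-0.0035,-0.034,-0.016,0,0,0,-1,-0.0035,-0.034,-0.016,0,0,0,-1,-0.0035,-0.034,-0.016,0,0,0,-1,-0.0035,-0.034,-0.016,0,0,0,-1,-0.0035,-0.034,-0.016,0,0,0,-1,-0.0035,-0.034,-0.016,0,0,0,-1,-0.0035,-0.034,-0.016,0,0,0,-1,-0.0035,-0.034,-0.016,0,0,0,-1,-0.0035,-0.034,-0.016,0,0,0,-1,-0.0035,-0.034,-0.016,0,0,0,-1,-0.0035,-0.034,-0.016,0,0,0,-1,0,0,0,-0.11,0,0,-1,0,0,0,-0.11,0,0,-1,0,0,0,-0.11,0,0,-1,0,0,0,-0.11,0,0,-1])

```text
clock: 1.65
eef_pos: [0.565, 0.032, 0.4458]
tool_rot: [-0.506, 0.496, 0.509, 0.488]
ft_force: [-0.4, 0.1, -0.1]
grip_width: 0.0853
```

```bash
python3 - <<'E'
from h import *
o=snap("pics/w1.png");print(o["clock"],o["eef_pos"],o["joint_pos"].round(3) if hasattr(o["joint_pos"],'round') else o["joint_pos"]);print(R.from_quat(o["tool_rot"]).as_matrix().round(3))
im=cv2.imread("pics/w1.png");cv2.imwrite("pics/w1b.png",cv2.resize(im,None,fx=1.5,fy=1.5,interpolation=cv2.INTER_CUBIC))
E
```

```text
1.65 [0.56502017 0.03204139 0.44579609] [ 0.058  0.369  0.288  1.502 -0.006  0.027]
[[-0.011 -0.999 -0.031]
 [-0.006 -0.031  0.999]
 [-1.     0.011 -0.006]]
```

View pics/w1b.png

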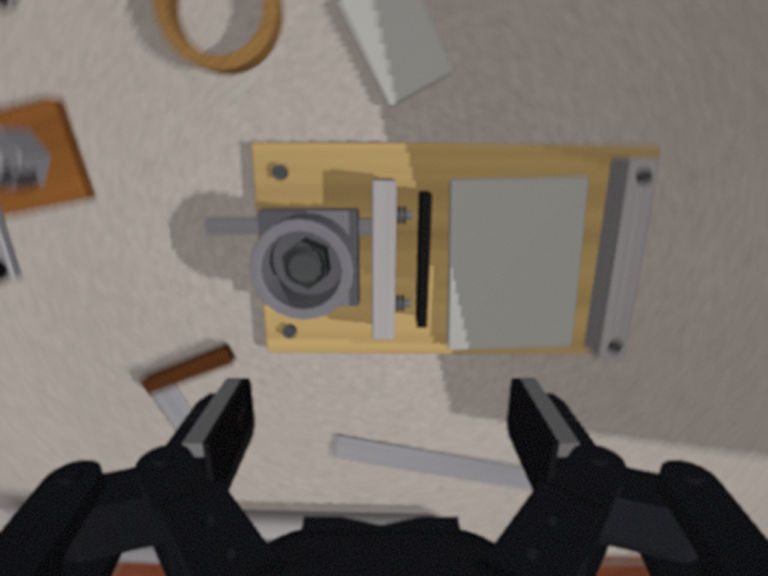

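```bash
python3 - <<'E'
from h import *
crop("pics/w1.png","pics/w1c.png",160,130,250,220,8)
E
```

```text
(no output)
```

View pics/w1c.png

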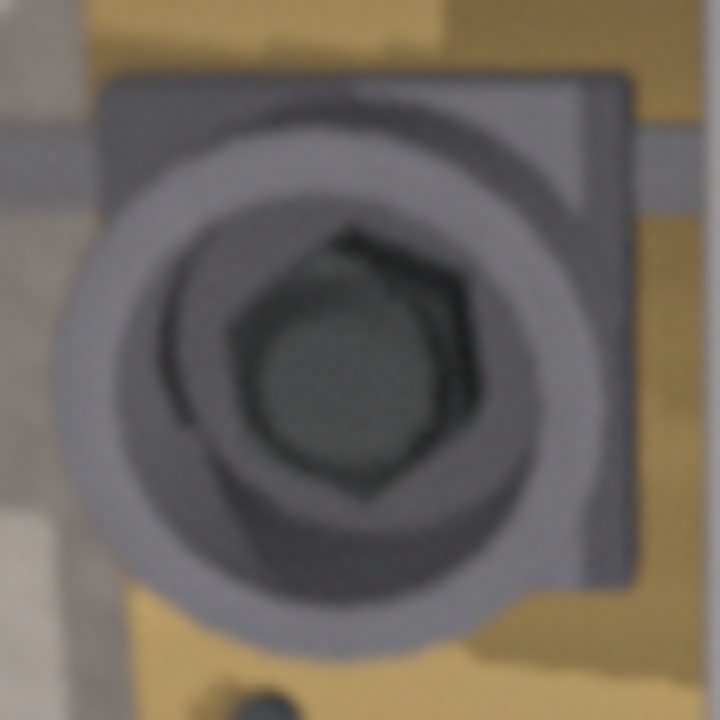

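```bash
python3 - <<'E'
from h import *
C=C_of("pics/w1.png")
P=lambda x,y:(160+x/8-.44,130+y/8-.44)
print("rim",atz(C,P(330,394),.072))
for z in (.054,.030):
    print(z)
    pts=np.array([atz(C,P(*p),z)[:2] for p in [(345,230),(465,270),(482,395),(365,497),(245,440),(228,330)]])
    c=pts.mean(0);print(c,np.linalg.norm(pts-c,axis=1).round(4),(np.degrees(np.arctan2(*(pts-c).T[::-1]))%60).round(1))
print("nose",atz(C,P(347,378),.062))
E
```

```text
rim [ 0.57220734 -0.03315666  0.072     ]
0.054
[ 0.57137838 -0.03240969] [0.0208 0.023  0.0206 0.0222 0.0222 0.0203] [ 3.2 11.  16.6  3.3  7.1 17.5]
0.03
[ 0.57711473 -0.03647578] [0.0222 0.0246 0.0219 0.0237 0.0236 0.0217] [ 3.2 11.  16.6  3.3  7.1 17.5]
nose [ 0.57212224 -0.03228728  0.062     ]
```

>>> arm_command(moves=[0.029,-0.005,-0.0165,0,0,0,-1,0.029,-0.005,-0.0165,0,0,0,-1,0.029,-0.005,-0.0165,0,0,0,-1,0.029,-0.005,-0.0165,0,0,0,-1,0,0,0,0,0,0,-1,0,0,0,0,0,0,-1])

```text
clock: 2.2
eef_pos: [0.587, -0.0349, 0.3266]
tool_rot: [-0.505, 0.497, 0.507, 0.491]
ft_force: [0.0, -0.5, 0.5]
grip_width: 0.0856
```

```bash
python3 - <<'E'
from h import *
o=snap("pics/w2.png");print(o["clock"],o["eef_pos"],o["joint_vel"]);print(R.from_quat(o["tool_rot"]).as_matrix().round(3))
C=C_of("pics/w2.png")
print(proj(C,[0.572,-.033,.054]))
u,v=proj(C,[0.572,-.033,.054])[0].astype(int)
crop("pics/w2.png","pics/w2c.png",u-55,v-55,u+55,v+55,7);print(u-55,v-55)
E
```

```text
2.2 [ 0.58702433 -0.03489405  0.32663273] [-0.02538221  0.04757582 -0.05336254 -0.02712098 -0.01468696  0.01631362]
[[-0.007 -1.    -0.025]
 [-0.005 -0.025  1.   ]
 [-1.     0.008 -0.005]]
[[257.78106427 183.52850678]]
202 128
```

View pics/w2c.png

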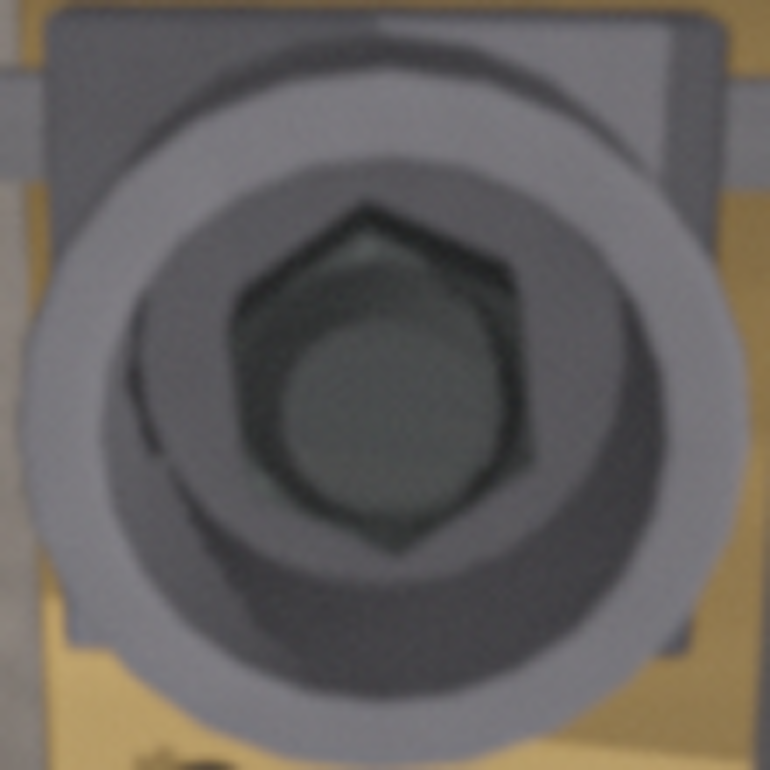

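```bash
cat > hexfit.py <<'E'
from h import *
from scipy.optimize import minimize
C=C_of("pics/w2.png")
obs=np.array([(368,203),(513,262),(530,460),(395,552),(245,440),(232,310)])/7+[202-.43,128-.43]
def hull(p):
    a=np.radians(p[2]+60*np.arange(6)); r=.018/np.cos(np.pi/6)
    xy=np.c_[p[0]+r*np.cos(a),p[1]+r*np.sin(a)]
    P=np.r_[np.c_[xy,np.full(6,.03)],np.c_[xy,np.full(6,.054)]]
    return cv2.convexHull(proj(C,P).astype(np.float32))
def cost(p):
    h=hull(p); return sum(cv2.pointPolygonTest(h,tuple(map(float,q)),True)**2 for q in obs)
if __name__=="__main__":
    best=min((minimize(cost,[.572,-.033,ph],method="Nelder-Mead",options=dict(initial_simplex=[[.572,-.033,ph],[.575,-.033,ph],[.572,-.03,ph],[.572,-.033,ph+6]])) for ph in range(0,60,10)),key=lambda r:r.fun)
    print(best.x,best.fun)
    for ph in range(-10,50,4):
        r=minimize(lambda q:cost([q[0],q[1],ph]),[.572,-.033],method="Nelder-Mead",options=dict(initial_simplex=[[.572,-.033],[.575,-.033],[.572,-.03]]));print(ph,r.x.round(4),round(r.fun,2))
    im=cv2.imread("pics/w2c.png")
    h=(hull(best.x)[:,0]-[202-.43,128-.43])*7
    cv2.polylines(im,[h.astype(int)],True,(0,0,255),1)
    for z,r in((.072,.042),(.072,.032),(.03,.032),(.062,.012)):
        t=np.linspace(0,6.3,60);q=proj(C,np.c_[best.x[0]+r*np.cos(t),best.x[1]+r*np.sin(t),0*t+z])
        cv2.polylines(im,[((q-[202-.43,128-.43])*7).astype(int)],False,(0,255,0),1)
    cv2.imwrite("pics/w2d.png",im)
E
python3 hexfit.py
```

```text
[ 0.57275919 -0.0339175  12.28400293] 0.7069006463502177
-10 [ 0.5715 -0.0335] 18.41
-6 [ 0.5721 -0.0335] 11.56
-2 [ 0.5722 -0.0337] 4.67
2 [ 0.5723 -0.0339] 1.43
6 [ 0.5728 -0.034 ] 2.51
10 [ 0.5727 -0.0341] 1.19
14 [ 0.5728 -0.0338] 0.95
18 [ 0.5728 -0.0335] 3.44
22 [ 0.5726 -0.0334] 8.21
26 [ 0.5725 -0.0334] 13.41
30 [ 0.5723 -0.0333] 18.12
34 [ 0.5721 -0.0333] 21.55
38 [ 0.5719 -0.0333] 23.3
42 [ 0.5718 -0.0334] 23.36
46 [ 0.5716 -0.0334] 22.12
```

View pics/w2d.png

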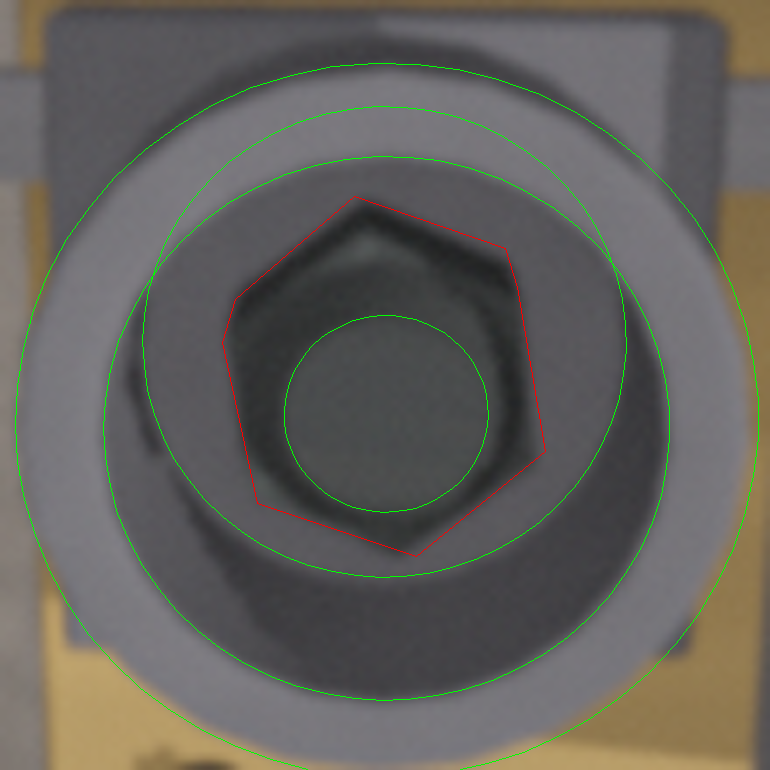

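>>> arm_command(moves=[-0.03,0.005,-0.015,0,0,0,-1,-0.015,0.012,-0.032,0,0,0,-1,0,0.012,-0.034,0,0,0,-1,0,0.012,-0.034,0,0,0,-1,0,0.012,-0.034,0,0,0,-1,0,0.012,-0.034,0,0,0,-1,0,0.012,-0.034,0,0,0,-1,0,0.012,-0.034,0,0,0,-1,0,0,0,0,0,0,-1,0,0,0,0,0,0,-1])

```text
clock: 3.08
eef_pos: [0.5064, -0.2885, 0.3946]
tool_rot: [0.516, -0.491, -0.5, -0.492]
ft_force: [0.9, 0.2, -0.5]
grip_width: 0.0852
```

```bash
python3 - <<'E'
from h import *
o=snap("pics/w3.png");print(o["clock"],o["eef_pos"],o["joint_vel"]);print(R.from_quat(o["tool_rot"]).as_matrix().round(3))
im=cv2.imread("pics/w3.png");cv2.imwrite("pics/w3b.png",cv2.resize(im,None,fx=1.5,fy=1.5,interpolation=cv2.INTER_CUBIC))
E
```

```text
3.0833 [ 0.50641146 -0.28851927  0.39456665] [-0.05019509 -0.01186792  0.03519782  0.00619081 -0.03336816 -0.00187161]
[[ 0.018 -0.999 -0.033]
 [-0.015 -0.033  0.999]
 [-1.    -0.017 -0.015]]
```

View pics/w3b.png

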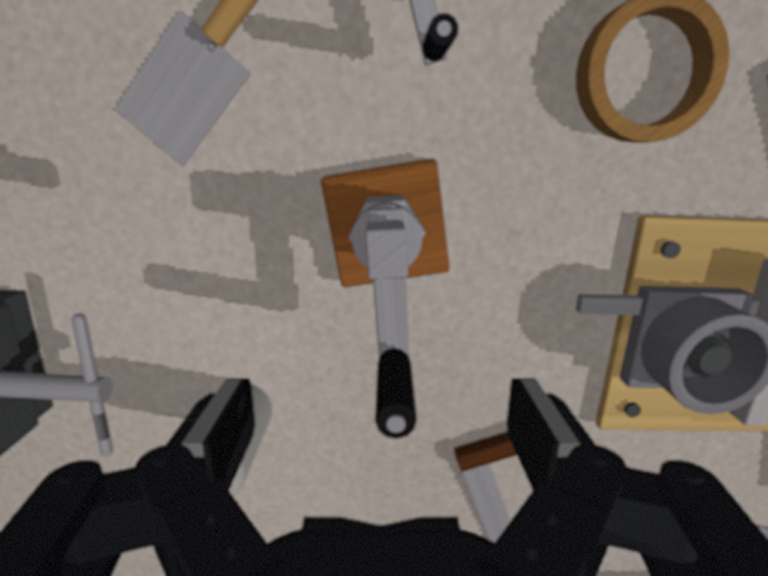

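```bash
python3 - <<'E'
from h import *
crop("pics/w3.png","pics/w3c.png",205,100,305,300,4)
E
```

```text
(no output)
```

View pics/w3c.png

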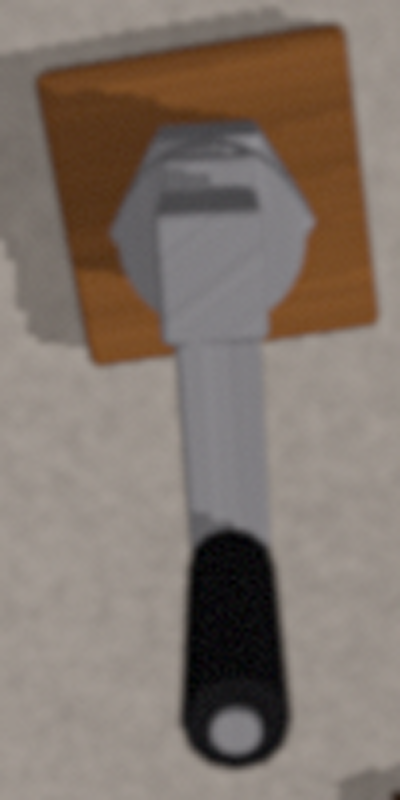

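```bash
python3 - <<'E'
from h import *
C=C_of("pics/w3.png");P=lambda x,y:(205+x/4-.4,100+y/4-.4)
q=np.array([atz(C,P(*p),.110) for p in [(157,212),(260,210),(268,340),(163,343)]]);print(q.round(4));c=q.mean(0);print(c)
h=atz(C,P(235,728),.153);print(h); d=h-c;print(np.linalg.norm(d[:2]),np.degrees(np.arctan2(d[1],d[0])))
print([np.degrees(np.arctan2(*(q[b]-q[a])[[1,0]])) for a,b in((0,3),(1,2),(0,1))])
T=cam("top");S=cam("scene");A=lambda x,y:(150+x/4-.4,150+y/4-.4); B=lambda x,y:(160+x/4-.4,140+y/4-.4)
print(tri(ray(C,P(235,728)),ray(T,A(617,137)),ray(S,B(300,292))))
print(tri(ray(C,P(213,276)),ray(T,A(628,240)),ray(S,B(217,298))))
s=np.array([atz(C,P(*p),.018) for p in [(38,75),(343,27),(378,320),(97,362)]]);print("stand",s.mean(0))
E
```

```text
[[ 0.4745 -0.3023  0.11  ]
 [ 0.4732 -0.2802  0.11  ]
 [ 0.5022 -0.2769  0.11  ]
 [ 0.5038 -0.3003  0.11  ]]
[ 0.48842146 -0.28992577  0.11      ]
[ 0.57396512 -0.28170456  0.153     ]
0.08593780847345689 5.489574050548127
[np.float64(4.007722773512412), np.float64(6.482555443463181), np.float64(93.27283505932017)]
(array([ 0.57513816, -0.27978042,  0.15296501]), [np.float64(0.002114739705981983), np.float64(0.002098706211191713), np.float64(0.0008399352396092546)])
(array([ 0.48900437, -0.28906033,  0.10837929]), [np.float64(0.0008171791508231272), np.float64(0.000822294602585009), np.float64(0.001621109097669956)])
stand [ 0.4879714  -0.28950891  0.018     ]
```

```bash
cat >> h.py <<'E'
def plan(xyz,yaw_y_deg,grasp=True):
    """print tool-frame shift and rotvec to bring TCP to xyz, tool down, tool y at yaw"""
    o=bot.get_obs();M=R.from_quat(o["tool_rot"]).as_matrix()
    a=np.radians(yaw_y_deg);x=np.array([0,0,-1.]);y=np.array([np.cos(a),np.sin(a),0]);G=np.c_[x,y,np.cross(x,y)]
    print("t",round(o["clock"],2),"pos",o["eef_pos"].round(4),"yaw_y",np.degrees(np.arctan2(M[1,1],M[0,1])).round(2),"F",np.round(o["ft_force"],1),"T",np.round(o["ft_torque"],2),"w",round(o["grip_width"],4),"q6",round(o["joint_pos"][5],2))
    print("shift",(M.T@(np.array(xyz)-o["eef_pos"])).round(4),"rot",R.from_matrix(M.T@G).as_rotvec().round(4), "shift after rot",(G.T@(np.array(xyz)-o["eef_pos"])).round(4))
E
python3 -c "
from h import *
plan([.4884,-.2897,.25],185.3)"
```

```text
t 3.13 pos [ 0.5066 -0.2884  0.3949] yaw_y -178.04 F [0.2 0.7 1.2] T [-0.01 -0.03 -0.02] w 0.0854 q6 -0.55
shift [0.1445 0.0208 0.0017] rot [-0.0585 -0.017   0.0171] shift after rot [0.1449 0.0182 0.0004]
```

>>> arm_command(moves=[0,0.009,0,-0.0585,-0.017,0.017,-1,0.02,0.009,0,0,0,0,-1,0.03,0,0,0,0,0,-1,0.03,0,0,0,0,0,-1,0,0,0,0,0,0,-1,0,0,0,0,0,0,-1])

```text
clock: 3.63
eef_pos: [0.4936, -0.2813, 0.3215]
tool_rot: [0.53, -0.471, -0.521, -0.475]
ft_force: [0.3, -0.2, 1.3]
grip_width: 0.0853
```

```bash
python3 -c "
from h import *
plan([.4884,-.2897,.25],185.3)
o=snap('pics/w4.png');C=cam('wrist',o)
im=cv2.imread('pics/w4.png')
a=np.radians(5.3);X=np.array([np.cos(a),np.sin(a),0]);Y=np.array([-X[1],X[0],0]);c=np.array([.4884,-.2897,.11])
for s,t in((15,12),(15,-12),(-15,12),(-15,-12)):
  u=proj(C,c+X*s/1e3+Y*t/1e3)[0];cv2.circle(im,tuple(u.round().astype(int)),2,(0,0,255),-1)
cv2.imwrite('pics/w4b.png',cv2.resize(im,None,fx=1.5,fy=1.5))
"
```

```text
t 3.63 pos [ 0.4936 -0.2813  0.3215] yaw_y -173.92 F [ 0.3 -0.2  1.3] T [ 0.    0.01 -0.04] w 0.0853 q6 -0.62
shift [ 0.0715  0.007  -0.0074] rot [ 0.0137 -0.0059  0.0127] shift after rot [ 0.0715  0.0059 -0.0079]
```

View pics/w4b.png

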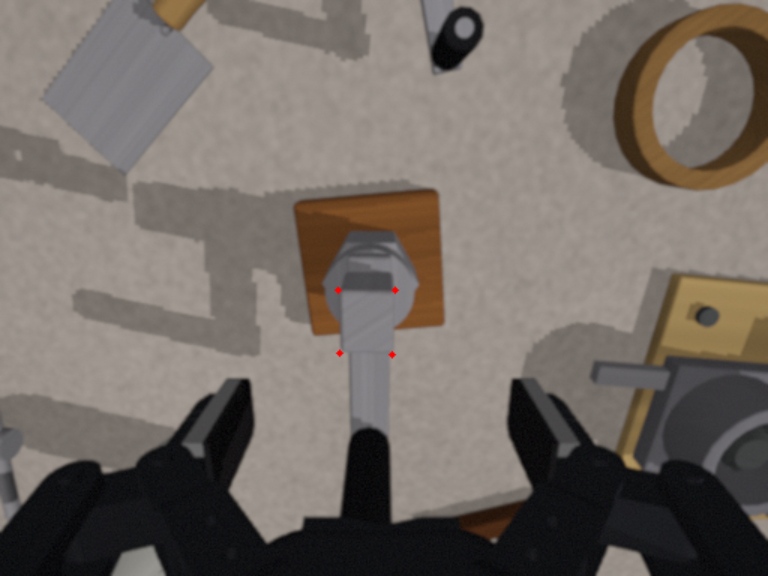

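>>> arm_command(moves=[0,0.006,-0.008,0.0137,-0.006,0.0127,-1,0.015,0,0,0,0,0,-1,0,0,0,0,0,0,-1,0,0,0,0,0,0,-1])

```text
clock: 4.02
eef_pos: [0.4909, -0.2901, 0.3139]
tool_rot: [0.526, -0.476, -0.52, -0.476]
ft_force: [0.4, -0.5, 0.5]
grip_width: 0.0853
```

```bash
python3 -c "
from h import *
plan([.4884,-.2897,.25],185.3)"
```

```text
t 4.02 pos [ 0.4909 -0.2901  0.3139] yaw_y -174.61 F [ 0.4 -0.5  0.5] T [-0.02 -0.05  0.  ] w 0.0853 q6 -0.63
shift [0.0639 0.0029 0.001 ] rot [ 0.0016 -0.0054  0.006 ] shift after rot [0.0639 0.0025 0.0006]
```

>>> arm_command(moves=[0.018,0.003,0.001,0,-0.005,0.006,-1,0.018,0,0,0,0,0,-1,0.018,0,0,0,0,0,-1,0.01,0,0,0,0,0,-1,0.002,0,0,0,0,0,-1,0,0,0,0,0,0,-1])

```text
clock: 4.52
eef_pos: [0.4914, -0.2931, 0.2566]
tool_rot: [0.528, -0.476, -0.517, -0.477]
ft_force: [0.5, 0.1, 0.3]
grip_width: 0.0853
```

```bash
python3 -c "
from h import *
plan([.4884,-.2897,.25],185.3)"
```

```text
t 4.52 pos [ 0.4914 -0.2931  0.2566] yaw_y -174.75 F [0.5 0.1 0.3] T [-0.01  0.   -0.02] w 0.0853 q6 -0.63
shift [0.0065 0.0028 0.0037] rot [-0.0009 -0.0106  0.0126] shift after rot [0.0066 0.0027 0.0037]
```

>>> arm_command(moves=[0.0065,0.003,0.004,0,-0.01,0.012,-1,0.002,0.001,0.001,0,0,0,-1,0,0,0,0,0,0,-1])

```text
clock: 4.77
eef_pos: [0.4877, -0.289, 0.2504]
tool_rot: [0.524, -0.476, -0.521, -0.477]
ft_force: [-0.4, 0.1, 0.8]
grip_width: 0.0855
```

```bash
python3 -c "
from h import *
plan([.4884,-.2897,.25],185.3)"
```

```text
t 4.77 pos [ 0.4877 -0.289   0.2504] yaw_y -174.77 F [-0.4  0.1  0.8] T [ 0.   -0.01  0.01] w 0.0855 q6 -0.63
shift [ 0.0004 -0.0006 -0.0008] rot [-0.0012 -0.0023  0.0031] shift after rot [ 0.0004 -0.0006 -0.0008]
```

Excellent alignment. Close.

>>> arm_command(moves=[0,0,0,0,0,0,1,0,0,0,0,0,0,1,0,0,0,0,0,0,1,0,0,0,0,0,0,1,0,0,0,0,0,0,1,0,0,0,0,0,0,1,0,0,0,0,0,0,1,0,0,0,0,0,0,1])

```text
clock: 5.43
eef_pos: [0.4883, -0.2891, 0.2525]
tool_rot: [0.525, -0.476, -0.52, -0.477]
ft_force: [-0.0, 0.2, -0.3]
grip_width: 0.0234
```

```bash
python3 -c "
from h import *
plan([.4884,-.2897,.25],185.3)
o=snap('pics/w5.png')
im=cv2.imread('pics/w5.png')
cv2.imwrite('pics/w5b.png',cv2.resize(im,None,fx=1.5,fy=1.5))
"
```

```text
t 5.43 pos [ 0.4883 -0.2891  0.2525] yaw_y -174.75 F [-0.   0.2 -0.3] T [ 0.09  0.   -0.02] w 0.0234 q6 -0.63
shift [ 0.0025 -0.     -0.0006] rot [-0.0009 -0.0041  0.006 ] shift after rot [ 0.0025 -0.     -0.0006]
```

View pics/w5b.png

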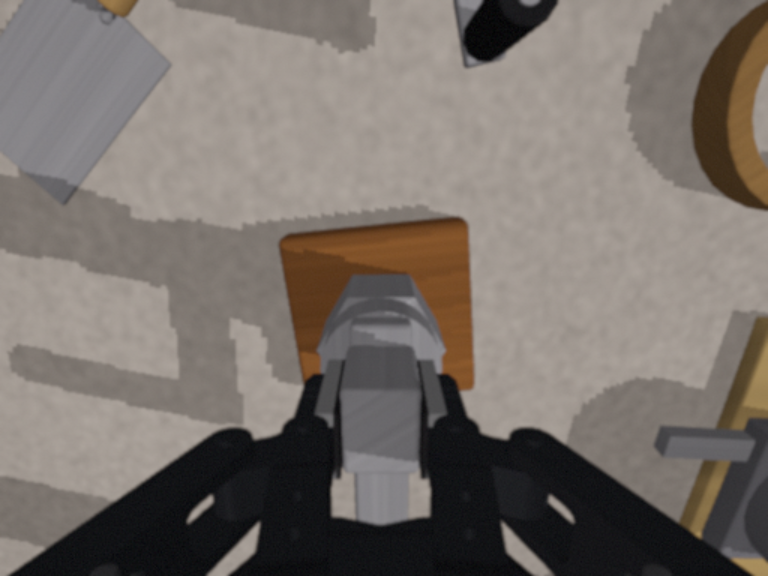

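>>> arm_command(moves=[-0.01,0,0,0,0,0,1,-0.02,0,0,0,0,0,1,-0.025,0,0,0,0,0,1,-0.025,0,0,0,0,0,1,-0.02,0,0,0,0,0,1,-0.008,0,0,0,0,0,1])

```text
clock: 5.98
eef_pos: [0.4845, -0.287, 0.3573]
tool_rot: [-0.517, 0.478, 0.528, 0.475]
ft_force: [0.9, 0.1, -3.7]
grip_width: 0.0231
```

```bash
python3 -c "
from h import *
plan([.5727,-.0335,.345],157)
o=snap('pics/w6.png')
im=cv2.imread('pics/w6.png')
cv2.imwrite('pics/w6b.png',cv2.resize(im,None,fx=1.5,fy=1.5))
"
```

```text
t 5.98 pos [ 0.4845 -0.287   0.3573] yaw_y -174.76 F [ 0.9  0.1 -3.7] T [-0.01 -0.12  0.04] w 0.0231 q6 -0.63
shift [ 0.013  -0.1111  0.2443] rot [ 0.4928  0.0056 -0.0156] shift after rot [0.0123 0.0179 0.2679]
```

View pics/w6b.png

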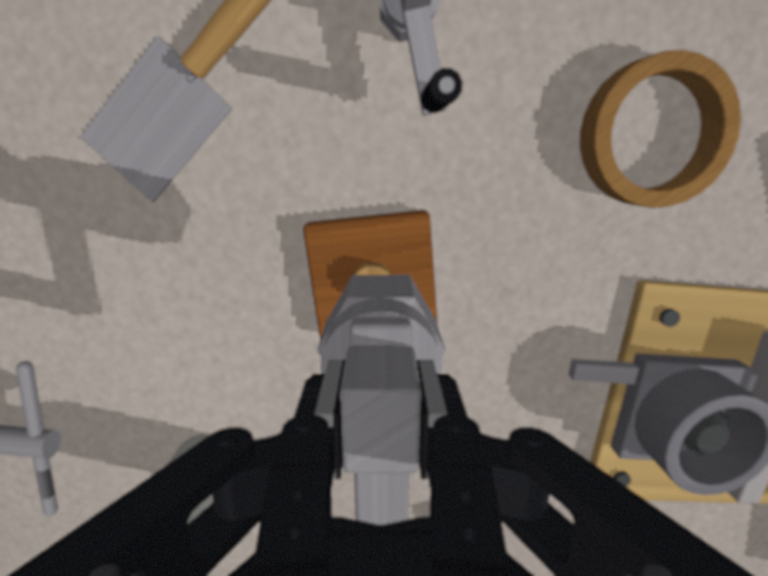

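>>> arm_command(moves=[0,0,0,0.1,0,0,1,0,0,0,0.1,0,0,1,0,0,0,0.1,0,0,1,0,0,0,0.1,0,0,1,0,0,0,0.09,0,0,1,0,0.002,0.015,0,0,0,1,0,0.002,0.03,0,0,0,1,0,0.002,0.03,0,0,0,1,0,0.002,0.03,0,0,0,1,0,0.002,0.03,0,0,0,1,0,0.002,0.03,0,0,0,1,0,0.002,0.03,0,0,0,1,0,0.002,0.03,0,0,0,1,0,0.002,0.02,0,0,0,1,0,0,0.01,0,0,0,1,0,0,0,0,0,0,1])

```text
clock: 7.37
eef_pos: [0.571, -0.0373, 0.3337]
tool_rot: [-0.366, 0.607, 0.396, 0.583]
ft_force: [0.2, -1.3, -4.3]
grip_width: 0.0227
```

```bash
python3 -c "
from h import *
plan([.5727,-.0335,.345],157)
"
```

```text
t 7.37 pos [ 0.571  -0.0373  0.3337] yaw_y 155.29 F [ 0.2 -1.3 -4.3] T [-0.08 -0.07  0.03] w 0.0227 q6 0.36
shift [-0.0113  0.0006  0.0041] rot [-0.0297 -0.0048 -0.0539] shift after rot [-0.0113 -0.0001  0.0042]
```

>>> arm_command(moves=[0,0.0005,0.004,-0.03,-0.005,-0.054,1,0,0,0,0,0,0,1,0,0,0,0,0,0,1])

```text
clock: 7.62
eef_pos: [0.5709, -0.0346, 0.3301]
tool_rot: [-0.39, 0.592, 0.391, 0.587]
ft_force: [0.2, -0.3, -5.5]
grip_width: 0.0228
```

```bash
python3 -c "
from h import *
plan([.5727,-.0335,.318],157)
o=snap('pics/w7.png')
im=cv2.imread('pics/w7.png')
cv2.imwrite('pics/w7b.png',cv2.resize(im,None,fx=1.5,fy=1.5))
for n in ('top','scene'): cv2.imwrite(f'pics/{n}7.png',cv2.cvtColor(bot.camera(n),cv2.COLOR_RGB2BGR))
crop('pics/scene7.png','pics/scene7c.png',210,130,330,230,6)
"
```

```text
t 7.62 pos [ 0.5709 -0.0346  0.3301] yaw_y 157.04 F [ 0.2 -0.3 -5.5] T [-0.03  0.08 -0.03] w 0.0228 q6 0.34
shift [ 0.0121 -0.0013  0.0018] rot [ 0.0008 -0.0046 -0.0056] shift after rot [ 0.0121 -0.0013  0.0017]
```

View pics/w7b.png

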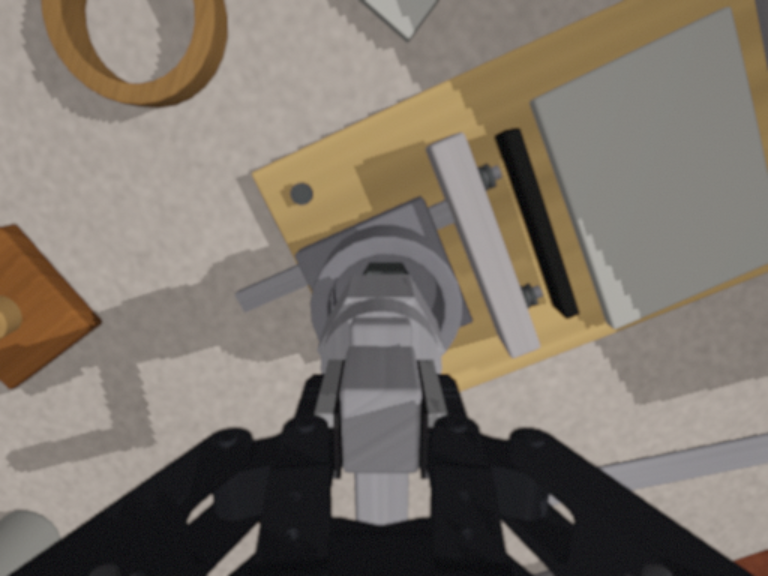

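View pics/scene7c.png

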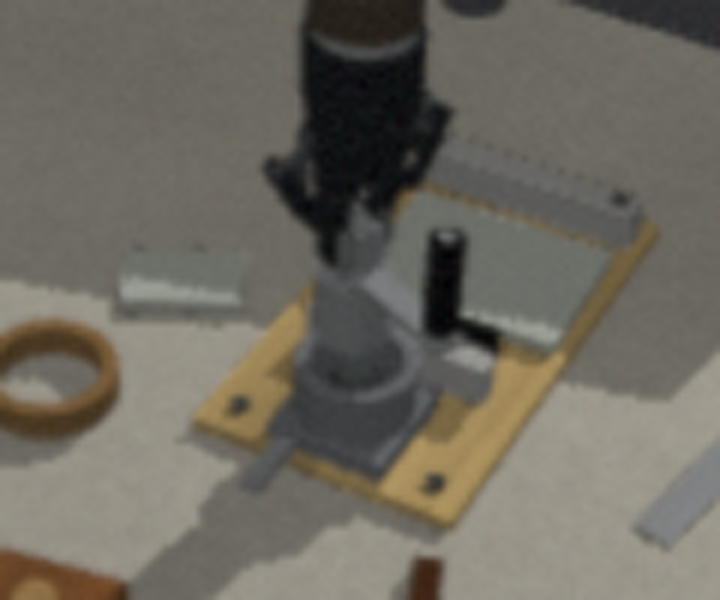

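```bash
python3 -c "
from h import *
C=C_of('pics/w7.png');im=cv2.imread('pics/w7.png')
im=cv2.resize(im[120:290,180:340],None,fx=4.5,fy=4.5,interpolation=cv2.INTER_CUBIC)
t=np.linspace(0,6.3,80)
def dr(c,r,z,col):
  q=(proj(C,np.c_[c[0]+r*np.cos(t),c[1]+r*np.sin(t),0*t+z])-[180-.4,120-.4])*4.5
  cv2.polylines(im,[q.astype(int)],False,col,1)
dr((.5727,-.0335),.042,.072,(0,255,0));dr((.5727,-.0335),.032,.072,(0,255,0))
import json;o=json.load(open('pics/w7.png.json'));p=np.array(o['eef_pos']);M=R.from_quat(o['tool_rot']).as_matrix()
print(p,M.round(3))
def tool(P): return p+M@np.array(P).T
# socket in tool: mouth at x=.2345, hex AF 47 flat facing y
a=np.radians(30+60*np.arange(6));r=.0235/np.cos(np.pi/6)
for xx in (.2345,.1845):
  P=np.array([tool([xx,r*np.cos(b),r*np.sin(b)]) for b in a]);q=(proj(C,P)-[180-.4,120-.4])*4.5
  cv2.polylines(im,[q.astype(int)],True,(0,0,255),1)
for xx in (.1425,):
  P=np.array([tool([xx,s*.015,u*.012]) for s,u in ((1,1),(1,-1),(-1,-1),(-1,1))]);q=(proj(C,P)-[180-.4,120-.4])*4.5
  cv2.polylines(im,[q.astype(int)],True,(255,0,0),1)
cv2.imwrite('pics/w7d.png',im)
"
```

```text
[ 0.57085952 -0.03456759  0.33011508] [[-0.007 -0.921  0.39 ]
 [-0.002  0.39   0.921]
 [-1.     0.006 -0.005]]
```

View pics/w7d.png

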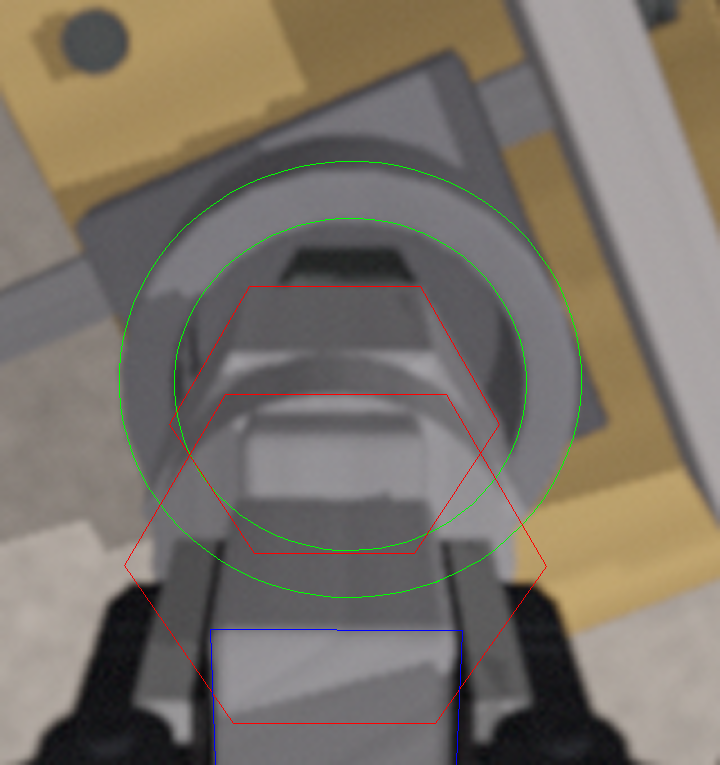

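>>> arm_command(moves=[0.008,-0.0015,0.002,0,-0.004,-0.005,1,0.01,0,0,0,0,0,1,0.008,0,0,0,0,0,1,0.002,0,0,0,0,0,1])

```text
clock: 8.1
eef_pos: [0.5738, -0.036, 0.3009]
tool_rot: [-0.389, 0.59, 0.389, 0.591]
ft_force: [-1.7, -0.2, -5.2]
grip_width: 0.023
```

```bash
python3 -c "
from h import *
plan([.5727,-.0335,.2645],157)
"
```

```text
t 8.1 pos [ 0.5738 -0.036   0.3009] yaw_y 156.75 F [-1.7 -0.2 -5.2] T [ 0.03  0.03 -0.07] w 0.023 q6 0.34
shift [0.0364 0.0021 0.0018] rot [-0.0043  0.0009  0.002 ] shift after rot [0.0364 0.002  0.0019]
```

>>> arm_command(moves=[0.004,0.002,0.002,0,0,0,1,0.004,0,0,0,0,0,1,0.003,0,0,0,0,0,1])

```text
clock: 8.35
eef_pos: [0.5722, -0.0335, 0.2874]
tool_rot: [-0.389, 0.591, 0.389, 0.59]
ft_force: [-0.0, 0.1, -4.1]
grip_width: 0.0231
```

```bash
python3 -c "
from h import *
plan([.5727,-.0335,.2645],157)
"
```

```text
t 8.35 pos [ 0.5722 -0.0335  0.2874] yaw_y 156.71 F [-0.   0.1 -4.1] T [-0.15 -0.06  0.05] w 0.0231 q6 0.35
shift [ 0.0229 -0.0005  0.0002] rot [-0.0051 -0.0002 -0.0007] shift after rot [ 0.0229 -0.0004  0.0001]
```

>>> arm_command(moves=[0.002,0,0,0,0,0,1,0.002,0,0,0,0,0,1])

```text
clock: 8.52
eef_pos: [0.5724, -0.0333, 0.2836]
tool_rot: [-0.389, 0.591, 0.389, 0.591]
ft_force: [-2.1, 0.8, 2.4]
grip_width: 0.0232
```

```bash
python3 -c "
from h import *
plan([.5727,-.0335,.2645],157)
"
```

```text
t 8.52 pos [ 0.5724 -0.0333  0.2836] yaw_y 156.73 F [-2.1  0.8  2.4] T [ 0.    0.49 -0.04] w 0.0232 q6 0.35
shift [ 0.0191 -0.0003 -0.    ] rot [-0.0048 -0.0005  0.0004] shift after rot [ 0.0191 -0.0003 -0.    ]
```

>>> arm_command(moves=[-0.001,0,0,0,0,0,1,0,0.001,0,0,0,0,1])

```text
clock: 8.68
eef_pos: [0.5717, -0.0331, 0.2856]
tool_rot: [-0.39, 0.59, 0.388, 0.591]
ft_force: [-1.1, -1.5, -1.3]
grip_width: 0.0232
```

```bash
python3 -c "
from h import *
plan([.5727,-.0335,.2645],157)
"
```

```text
t 8.68 pos [ 0.5717 -0.0331  0.2856] yaw_y 156.72 F [-1.1 -1.5 -1.3] T [-0.33 -0.12  0.  ] w 0.0232 q6 0.35
shift [ 0.0211 -0.001   0.    ] rot [-0.0049 -0.0005  0.002 ] shift after rot [ 0.0211 -0.0011 -0.    ]
```

>>> arm_command(moves=[0,0,0,0.035,0,0,1,0,0,0,0.035,0,0,1])

```text
clock: 8.85
eef_pos: [0.5721, -0.0327, 0.2868]
tool_rot: [-0.368, 0.603, 0.366, 0.605]
ft_force: [-0.7, 0.3, -3.4]
grip_width: 0.023
```

```bash
python3 -c "
from h import *
plan([.5727,-.0335,.2645],157)
"
```

```text
t 8.85 pos [ 0.5721 -0.0327  0.2868] yaw_y 152.61 F [-0.7  0.3 -3.4] T [-0.01 -0.03  0.06] w 0.023 q6 0.42
shift [ 0.0223 -0.0008 -0.0004] rot [-0.0767  0.0015  0.0041] shift after rot [ 0.0223 -0.0009 -0.0004]
```

>>> arm_command(moves=[0.003,-0.0005,0,0,0,0,1,0.002,0,0,0,0,0,1])

```text
clock: 9.02
eef_pos: [0.5726, -0.033, 0.2825]
tool_rot: [-0.369, 0.603, 0.366, 0.606]
ft_force: [0.1, -1.4, -4.5]
grip_width: 0.0232
```

```bash
python3 -c "
from h import *
plan([.5727,-.0335,.2645],157)
"
```

```text
t 9.02 pos [ 0.5726 -0.033   0.2825] yaw_y 152.62 F [ 0.1 -1.4 -4.5] T [-0.3  -0.   -0.03] w 0.0232 q6 0.42
shift [ 0.018  -0.0002 -0.0005] rot [-0.0765  0.0016  0.0059] shift after rot [ 0.018  -0.0002 -0.0004]
```

>>> arm_command(moves=[0.003,0,0,0,0,0,1,0.003,0,0,0,0,0,1])

```text
clock: 9.18
eef_pos: [0.5728, -0.0331, 0.2758]
tool_rot: [-0.369, 0.602, 0.366, 0.606]
ft_force: [-0.1, -0.1, -4.9]
grip_width: 0.0232
```

```bash
python3 -c "
from h import *
plan([.5727,-.0335,.2645],157)
"
```

```text
t 9.18 pos [ 0.5728 -0.0331  0.2758] yaw_y 152.69 F [-0.1 -0.1 -4.9] T [-0.05  0.06  0.06] w 0.0232 q6 0.42
shift [ 0.0113 -0.     -0.0004] rot [-0.0753  0.0017  0.0063] shift after rot [ 0.0113 -0.0001 -0.0004]
```

It is over the hexagon, with no force rise. I go on gently.

>>> arm_command(moves=[0.003,0,0,0,0,0,1,0.003,0,0,0,0,0,1])

```text
clock: 9.35
eef_pos: [0.5727, -0.0331, 0.2684]
tool_rot: [-0.369, 0.602, 0.367, 0.605]
ft_force: [-0.5, -0.2, -5.1]
grip_width: 0.0232
```

```bash
python3 -c "
from h import *
plan([.5727,-.0335,.2645],153)
"
```

```text
t 9.35 pos [ 0.5727 -0.0331  0.2684] yaw_y 152.72 F [-0.5 -0.2 -5.1] T [-0.03  0.04  0.06] w 0.0232 q6 0.42
shift [ 0.0039 -0.0001 -0.0004] rot [-0.0049  0.0016  0.0054] shift after rot [ 0.0039 -0.0002 -0.0004]
```

>>> arm_command(moves=[0.0025,0,0,0,0,0,1,0.001,0,0,0,0,0,1])

```text
clock: 9.52
eef_pos: [0.5726, -0.0331, 0.2645]
tool_rot: [-0.369, 0.602, 0.367, 0.605]
ft_force: [-4.0, -0.5, 9.1]
grip_width: 0.0233
```

```bash
python3 -c "
from h import *
plan([.5727,-.0335,.2645],153)
"
```

```text
t 9.52 pos [ 0.5726 -0.0331  0.2645] yaw_y 152.74 F [-4.  -0.5  9.1] T [-0.04  0.98 -0.02] w 0.0233 q6 0.42
shift [-0.     -0.0003 -0.0004] rot [-0.0046  0.0013  0.0048] shift after rot [-0.     -0.0003 -0.0004]
```

>>> arm_command(moves=[-0.0008,0,0,0,0,0,1,0,0,0,0,0,0,-1,0,0,0,0,0,0,-1,0,0,0,0,0,0,-1,0,0,0,0,0,0,-1,0,0,0,0,0,0,-1,-0.01,0,0,0,0,0,-1,-0.025,0,0,0,0,0,-1,-0.03,0,0,0,0,0,-1,-0.03,0,0,0,0,0,-1,-0.03,0,0,0,0,0,-1,-0.005,0,0,0,0,0,-1])

```text
clock: 10.52
eef_pos: [0.5715, -0.0327, 0.4042]
tool_rot: [-0.37, 0.602, 0.367, 0.606]
ft_force: [1.1, -0.2, 0.9]
grip_width: 0.0855
```

```bash
python3 -c "
from h import *
plan([.5727,-.0335,.2645],153)
o=snap('pics/w8.png')
im=cv2.imread('pics/w8.png')
cv2.imwrite('pics/w8b.png',cv2.resize(im,None,fx=1.5,fy=1.5))
"
```

```text
t 10.52 pos [ 0.5715 -0.0327  0.4042] yaw_y 152.78 F [ 1.1 -0.2  0.9] T [ 0.03 -0.08  0.01] w 0.0855 q6 0.42
shift [ 0.1397 -0.0006 -0.0006] rot [-0.0039  0.0032  0.006 ] shift after rot [ 0.1397 -0.0015 -0.0002]
```

View pics/w8b.png

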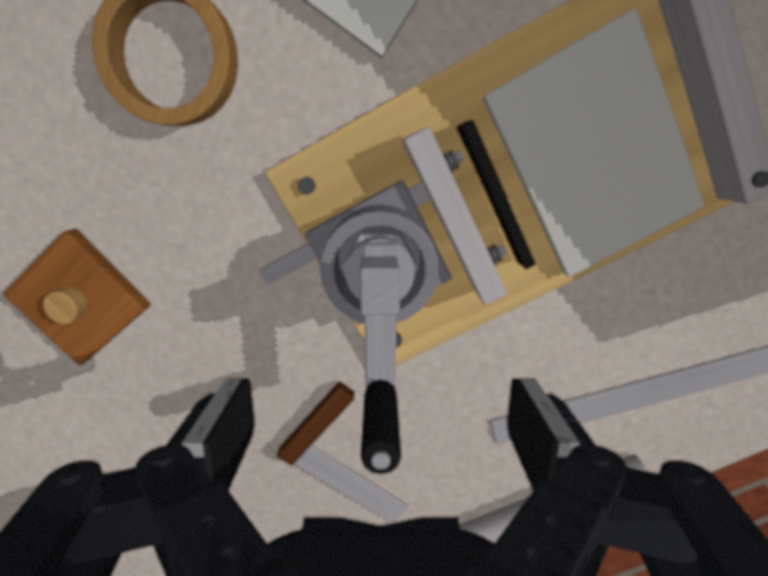

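```bash
python3 -c "
from h import *
C=C_of('pics/w8.png')
h=atz(C,(380.5/1.5-.2,460/1.5-.2),.165);print(h, h[:2]-[.5727,-.0332],np.degrees(np.arctan2(h[1]+.0332,h[0]-.5727)))
plan([*h[:2],.305],153)
# station geometry: fence, panel, pad, jaw
P=lambda x,y:(x/1.5-.2,y/1.5-.2)
for n,p,z in [('jaw',(404,138),.046),('jaw',(483,303),.046),('jawF',(432,128),.046),('jawF',(506,296),.046),('padF',(474,122),.042),('padF',(535,264),.042),('padB',(459,124),.042),('padB',(523,267),.042),('pan',(485,97),.024),('pan',(569,277),.024),('panF',(637,10),.024),('panF',(703,205),.024),('fence',(718,201),.012)]:
  print(n,atz(C,P(*p),z).round(4))
"
```

```text
[ 0.64987427 -0.07241795  0.165     ] [ 0.07717427 -0.03921795] -26.938485588413165
t 10.57 pos [ 0.5715 -0.0327  0.4034] yaw_y 152.78 F [ 0.4 -0.5  0.8] T [-0.01  0.04 -0.01] w 0.085 q6 0.42
shift [ 0.0989 -0.0873  0.0002] rot [-0.0039  0.0031  0.0058] shift after rot [ 0.0984 -0.0879  0.0002]
jaw [0.5021 0.0222 0.046 ]
jaw [0.64   0.0234 0.046 ]
jawF [0.505  0.0425 0.046 ]
jawF [0.6429 0.0417 0.046 ]
padF [0.5148 0.071  0.042 ]
padF [0.6307 0.0721 0.042 ]
padB [0.5112 0.061  0.042 ]
padB [0.6287 0.0629 0.042 ]
pan [0.5034 0.0888 0.024 ]
pan [0.6611 0.0972 0.024 ]
panF [0.4985 0.2083 0.024 ]
panF [0.6541 0.2145 0.024 ]
fence [0.6619 0.2342 0.012 ]
```

>>> arm_command(moves=[0,-0.025,0,-0.004,0.003,0.006,-1,0,-0.03,0,0,0,0,-1,0,-0.026,0,0,0,0,-1,0.01,-0.005,0,0,0,0,-1,0.02,0,0,0,0,0,-1,0.01,0,0,0,0,0,-1])

```text
clock: 11.07
eef_pos: [0.6486, -0.0726, 0.3624]
tool_rot: [-0.37, 0.602, 0.37, 0.603]
ft_force: [-1.2, -0.1, -0.9]
grip_width: 0.0854
```

```bash
python3 -c "
from h import *
plan([.6488,-.0721,.305],153)
"
```

```text
t 11.07 pos [ 0.6486 -0.0726  0.3624] yaw_y 153.09 F [-1.2 -0.1 -0.9] T [0.   0.06 0.01] w 0.0854 q6 0.36
shift [0.0574 0.0001 0.0005] rot [0.0015 0.0008 0.0003] shift after rot [0.0574 0.0001 0.0005]
```

>>> arm_command(moves=[0.015,0,0,0,0,0,-1,0.018,0,0,0,0,0,-1,0.015,0,0,0,0,0,-1,0.007,0,0,0,0,0,-1,0.002,0,0,0,0,0,-1])

```text
clock: 11.48
eef_pos: [0.6445, -0.0718, 0.2936]
tool_rot: [-0.366, 0.606, 0.373, 0.599]
ft_force: [-0.8, -0.2, 0.0]
grip_width: 0.0855
```

```bash
python3 -c "
from h import *
plan([.6488,-.0721,.305],153)
"
```

```text
t 11.48 pos [ 0.6445 -0.0718  0.2936] yaw_y 153.06 F [-0.8 -0.2  0. ] T [0.02 0.02 0.01] w 0.0855 q6 0.36
shift [-0.0115 -0.0038  0.0016] rot [ 0.0011 -0.0039 -0.014 ] shift after rot [-0.0114 -0.0039  0.0017]
```

>>> arm_command(moves=[-0.009,-0.004,0.002,0,-0.004,-0.014,-1,-0.002,0,0,0,0,0,-1,0,0,0,0,0,0,-1])

```text
clock: 11.73
eef_pos: [0.6487, -0.0714, 0.3043]
tool_rot: [-0.369, 0.603, 0.37, 0.602]
ft_force: [-0.4, -0.1, -0.2]
grip_width: 0.0855
```

```bash
python3 -c "
from h import *
plan([.6488,-.0721,.305],153)
"
```

```text
t 11.73 pos [ 0.6487 -0.0714  0.3043] yaw_y 153.08 F [-0.4 -0.1 -0.2] T [-0.02  0.03  0.02] w 0.0855 q6 0.36
shift [-0.0007 -0.0004 -0.0005] rot [ 0.0015 -0.0007 -0.0021] shift after rot [-0.0007 -0.0004 -0.0005]
```

>>> arm_command(moves=[0,0,0,0,0,0,1,0,0,0,0,0,0,1,0,0,0,0,0,0,1,0,0,0,0,0,0,1,0,0,0,0,0,0,1,0,0,0,0,0,0,1,0,0,0,0,0,0,1])

```text
clock: 12.32
eef_pos: [0.65, -0.0715, 0.31]
tool_rot: [-0.372, 0.601, 0.368, 0.605]
ft_force: [0.9, -1.2, 0.1]
grip_width: 0.0221
```

```bash
cat >> h.py <<'E'
CX=np.array([.5727,-.0332])
def wind(n,step=8,zt=.3045,r=.085,c=CX):
    "rows (tool axes, fixed orientation) for next n steps of `step` deg clockwise, from measured pose"
    o=bot.get_obs();M=R.from_quat(o["tool_rot"]).as_matrix()
    d=o["eef_pos"][:2]-c;a=np.arctan2(d[1],d[0]);
    print("t",round(o["clock"],2),"ang",np.degrees(a).round(2),"r",np.hypot(*d).round(4),"z",o["eef_pos"][2].round(4),"F",np.round(o["ft_force"],1),"T",np.round(o["ft_torque"],2),"w",round(o["grip_width"],4),"q",np.round(o["joint_pos"],2))
    x=np.array([0,0,-1.]);y=np.r_[M[:2,1]/np.hypot(*M[:2,1]),0];G=np.c_[x,y,np.cross(x,y)]
    print("tilt fix",R.from_matrix(M.T@G).as_rotvec().round(3),"yaw_y",np.degrees(np.arctan2(M[1,1],M[0,1])).round(1))
    p=o["eef_pos"].copy()
    for k in range(1,n+1):
        b=a-np.radians(step*k);t=np.array([*(c+r*np.array([np.cos(b),np.sin(b)])),zt if k==1 else p[2]])
        print(np.degrees(b).round(0),(M.T@(t-p)).round(4)); p=t
E
python3 -c "
from h import *
wind(10)"
```

```text
t 12.32 ang -26.4 r 0.0862 z 0.31 F [ 0.9 -1.2  0.1] T [ 0.02 -0.06 -0.03] w 0.0221 q [-0.11  0.59  0.29  1.26  0.    0.36]
tilt fix [0.    0.003 0.007] yaw_y 153.1
-34.0 [ 0.0054  0.002  -0.0119]
-42.0 [-0.      0.0024 -0.0116]
-50.0 [-0.0001  0.004  -0.0112]
-58.0 [-0.0001  0.0055 -0.0105]
-66.0 [-0.0001  0.0069 -0.0097]
-74.0 [-0.0001  0.0082 -0.0086]
-82.0 [-0.0001  0.0093 -0.0074]
-90.0 [-0.0001  0.0102 -0.006 ]
-98.0 [-0.0001  0.011  -0.0045]
-106.0 [-0.0001  0.0115 -0.003 ]
```

>>> arm_command(moves=[0,0.0015,-0.012,0,0.003,0.007,1,0,0.0025,-0.0116,0,0,0,1,0,0.004,-0.0112,0,0,0,1,0,0.0055,-0.0105,0,0,0,1])

```text
clock: 12.65
eef_pos: [0.6198, -0.1058, 0.3106]
tool_rot: [-0.373, 0.598, 0.37, 0.606]
ft_force: [2.5, 1.3, -0.9]
grip_width: 0.0225
```

```bash
python3 -c "
from h import *
wind(12,zt=.31)"
```

```text
t 12.65 ang -57.0 r 0.0865 z 0.3106 F [ 2.5  1.3 -0.9] T [ 0.34 -0.64  0.01] w 0.0225 q [-0.17  0.54  0.21  1.22  0.    0.3 ]
tilt fix [0.    0.007 0.009] yaw_y 153.4
-65.0 [ 0.0004  0.008  -0.009 ]
-73.0 [-0.0001  0.008  -0.0088]
-81.0 [-0.0001  0.0091 -0.0076]
-89.0 [-0.0001  0.0101 -0.0062]
-97.0 [-0.0001  0.0109 -0.0048]
-105.0 [-0.0001  0.0114 -0.0032]
-113.0 [-0.0001  0.0118 -0.0016]
-121.0 [-0.0001  0.0119  0.0001]
-129.0 [-0.0001  0.0117  0.0017]
-137.0 [-0.0001  0.0114  0.0033]
-145.0 [-0.0001  0.0108  0.0049]
-153.0 [-0.      0.01    0.0063]
```

>>> arm_command(moves=[0,0.008,-0.009,0,0.006,0.008,1,0,0.0082,-0.0087,0,0,0,1,0,0.0092,-0.0075,0,0,0,1,0,0.0101,-0.0062,0,0,0,1,0,0.0109,-0.0048,0,0,0,1,0,0.0114,-0.0032,0,0,0,1,0,0.0118,-0.0016,0,0,0,1,0,0.0119,0,0,0,0,1])

```text
clock: 13.32
eef_pos: [0.5225, -0.1089, 0.3088]
tool_rot: [-0.367, 0.595, 0.373, 0.61]
ft_force: [6.6, 5.4, -5.2]
grip_width: 0.0222
```

```bash
python3 -c "
from h import *
wind(10,zt=.31)"
```

```text
t 13.32 ang -123.56 r 0.0909 z 0.3088 F [ 6.6  5.4 -5.2] T [ 0.94 -1.55 -0.01] w 0.0222 q [-0.21  0.36 -0.08  1.12  0.02  0.26]
tilt fix [0.    0.022 0.004] yaw_y 153.1
-132.0 [-0.0011  0.011   0.0081]
-140.0 [0.     0.0112 0.0038]
-148.0 [0.0001 0.0106 0.0053]
-156.0 [0.0001 0.0097 0.0068]
-164.0 [0.0001 0.0087 0.008 ]
-172.0 [0.0002 0.0075 0.0092]
-180.0 [0.0002 0.0062 0.0101]
-188.0 [0.0002 0.0047 0.0109]
-196.0 [0.0002 0.0031 0.0114]
-204.0 [0.0002 0.0015 0.0118]
```

>>> arm_command(moves=[0,0.011,0.0085,0,0.022,0.004,1,0,0.0112,0.0045,0,0,0,1,0,0.0106,0.006,0,0,0,1,0,0.0095,0.0072,0,0,0,1])

```text
clock: 13.65
eef_pos: [0.4946, -0.0679, 0.3097]
tool_rot: [-0.371, 0.601, 0.366, 0.606]
ft_force: [6.0, -0.0, -5.0]
grip_width: 0.0224
```

```bash
python3 -c "
from h import *
wind(6,zt=.309)"
```

```text
t 13.65 ang -156.02 r 0.0855 z 0.3097 F [ 6. -0. -5.] T [-0.16 -1.28 -0.  ] w 0.0224 q [-0.14  0.3  -0.17  1.09 -0.    0.34]
tilt fix [0.    0.002 0.01 ] yaw_y 152.8
-164.0 [0.0006 0.0084 0.0084]
-172.0 [-0.0001  0.0075  0.0092]
-180.0 [-0.      0.0061  0.0102]
-188.0 [-0.      0.0047  0.0109]
-196.0 [-0.      0.0031  0.0114]
-204.0 [0.     0.0015 0.0118]
```

>>> arm_command(moves=[0.002,0.0084,0.0086,0,0.002,0.01,1,0,0.0072,0.0094,0,0,0,1,0,0.0058,0.0102,0,0,0,1,0,0.0044,0.0109,0,0,0,1,0,0.0029,0.0114,0,0,0,1])

```text
clock: 14.07
eef_pos: [0.4911, -0.0089, 0.3093]
tool_rot: [-0.372, 0.605, 0.363, 0.604]
ft_force: [4.0, -3.6, -2.6]
grip_width: 0.0218
```

```bash
python3 -c "
from h import *
wind(6,zt=.308)"
```

```text
t 14.07 ang 163.4 r 0.0851 z 0.3093 F [ 4.  -3.6 -2.6] T [-1.05 -0.93  0.03] w 0.0218 q [-0.02  0.29 -0.19  1.09 -0.01  0.46]
tilt fix [-0.    -0.008  0.01 ] yaw_y 152.6
155.0 [0.0012 0.0013 0.0118]
147.0 [-0.0001 -0.0002  0.0119]
139.0 [-0.0001 -0.0019  0.0117]
131.0 [-0.0001 -0.0035  0.0113]
123.0 [-0.     -0.005   0.0107]
115.0 [-0.     -0.0065  0.0099]
```

>>> arm_command(moves=[0.001,0.001,0.0118,0,-0.008,0.01,1,0,-0.0005,0.0119,0,0,0,1,0,-0.0021,0.0117,0,0,0,1,0,-0.0037,0.0113,0,0,0,1,0,-0.0052,0.0107,0,0,0,1,0,-0.0066,0.0098,0,0,0,1])

```text
clock: 14.57
eef_pos: [0.5335, 0.0442, 0.3087]
tool_rot: [-0.371, 0.612, 0.362, 0.597]
ft_force: [-3.9, -2.1, 6.2]
grip_width: 0.0223
```

```bash
python3 -c "
from h import *
wind(6,zt=.308)
o=snap('pics/w9.png')
im=cv2.imread('pics/w9.png')
cv2.imwrite('pics/w9b.png',cv2.resize(im,None,fx=1.5,fy=1.5))
cv2.imwrite('pics/top9.png',cv2.cvtColor(bot.camera('top'),cv2.COLOR_RGB2BGR))
crop('pics/top9.png','pics/top9c.png',150,155,270,230,6)
"
```

```text
t 14.57 ang 116.84 r 0.0867 z 0.3087 F [-3.9 -2.1  6.2] T [-0.9   0.56 -0.04] w 0.0223 q [ 0.09  0.38 -0.06  1.14 -0.02  0.57]
tilt fix [ 0.    -0.025 -0.001] yaw_y 152.4
109.0 [ 0.0005 -0.009   0.0081]
101.0 [-0.0002 -0.0088  0.008 ]
93.0 [-0.0002 -0.0098  0.0067]
85.0 [-0.0001 -0.0106  0.0053]
77.0 [-0.0001 -0.0113  0.0037]
69.0 [-0.0001 -0.0117  0.0021]
```

View pics/w9b.png

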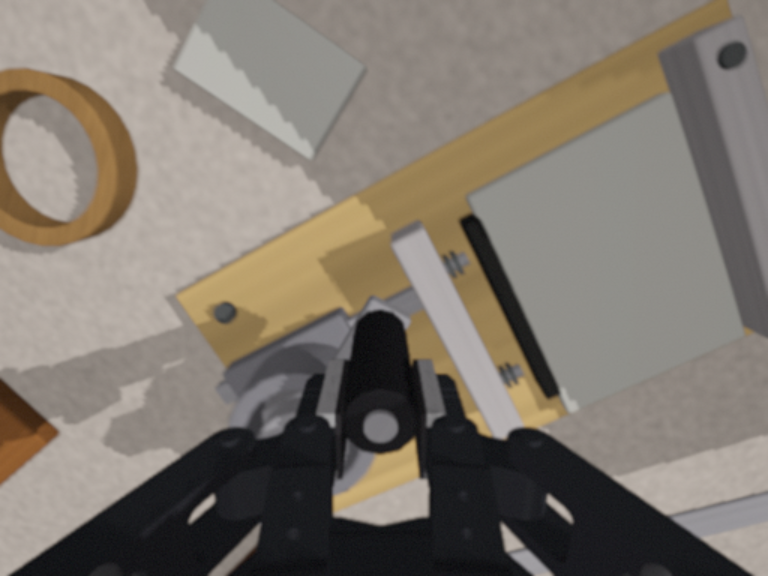

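View pics/top9c.png

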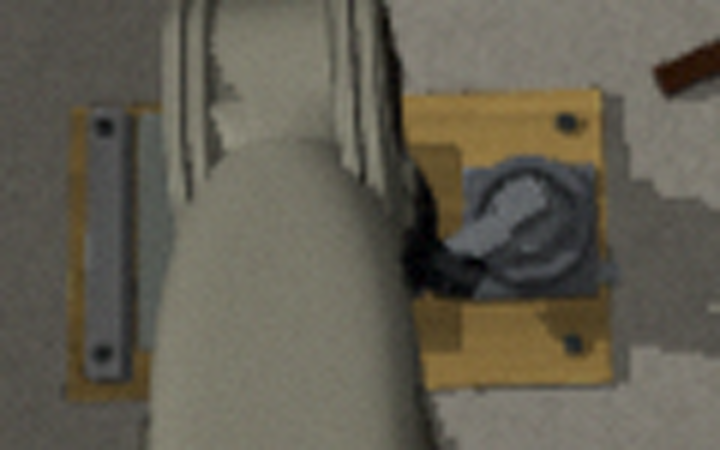

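```bash
python3 -c "
from h import *
C=C_of('pics/w9.png')
P=lambda x,y:(x/1.5-.2,y/1.5-.2)
for n,p,z in [('jawF',(422,225),.046),('jawF',(521,427),.046),('pan',(469,200),.024),('pan',(569,410),.024),('panF',(668,94),.024),('panF',(745,334),.024),('padF',(484,222),.042),('padF',(556,394),.038)]:
  print(n,atz(C,P(*p),z).round(4))
"; python3 -c "
from h import *
crop('pics/w9.png','pics/w9c.png',300,50,512,290,3)"
```

```text
jawF [0.5021 0.0773 0.046 ]
jawF [0.6401 0.0775 0.046 ]
pan [0.5052 0.1067 0.024 ]
pan [0.6592 0.1102 0.024 ]
panF [0.5024 0.2238 0.024 ]
panF [0.6587 0.2276 0.024 ]
padF [0.5163 0.1072 0.042 ]
padF [0.6339 0.1052 0.038 ]
```

View pics/w9c.png

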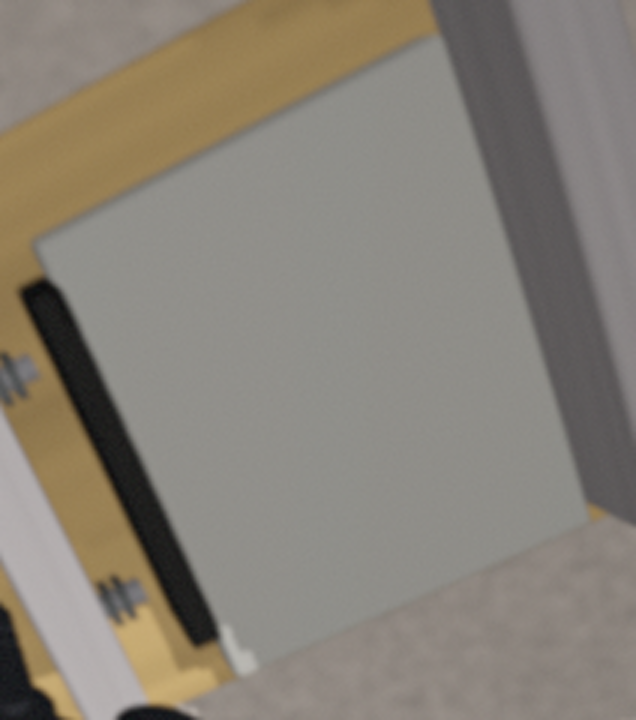

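>>> arm_command(moves=[0,-0.009,0.008,0,-0.025,0,1,0,-0.0089,0.0078,0,0,0,1,0,-0.0099,0.0065,0,0,0,1,0,-0.0107,0.0051,0,0,0,1,0,-0.0113,0.0036,0,0,0,1])

```text
clock: 15.08
eef_pos: [0.5863, 0.0517, 0.3093]
tool_rot: [-0.364, 0.612, 0.371, 0.597]
ft_force: [-4.3, 2.2, 6.7]
grip_width: 0.0222
```

```bash
python3 -c "
from h import *
wind(6,zt=.308)
o=snap('pics/w10.png')
im=cv2.imread('pics/w10.png')
cv2.imwrite('pics/w10b.png',cv2.resize(im,None,fx=1.5,fy=1.5))
"
```

```text
t 15.08 ang 80.91 r 0.0859 z 0.3093 F [-4.3  2.2  6.7] T [ 0.15  0.99 -0.  ] w 0.0222 q [ 0.09  0.48  0.1   1.21 -0.    0.57]
tilt fix [ 0.    -0.013 -0.02 ] yaw_y 152.6
73.0 [ 0.001  -0.0118  0.0021]
65.0 [-0.0003 -0.0118  0.0013]
57.0 [-0.0002 -0.0119 -0.0004]
49.0 [-0.0002 -0.0117 -0.002 ]
41.0 [-0.0002 -0.0113 -0.0036]
33.0 [-0.0001 -0.0107 -0.0051]
```

View pics/w10b.png

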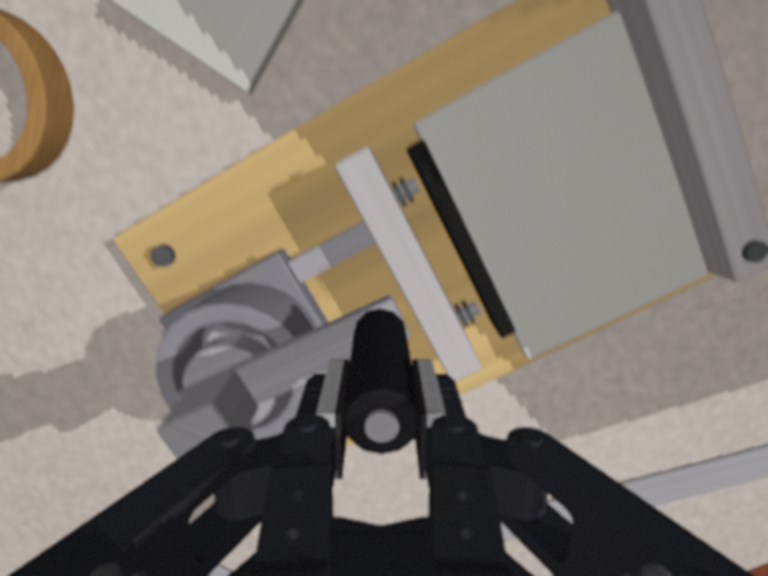

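```bash
python3 -c "
from h import *
crop('pics/w10.png','pics/w10c.png',215,0,415,260,3)
crop('pics/w10.png','pics/w10d.png',390,0,512,200,3.9)"
```

```text
(no output)
```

View pics/w10c.png

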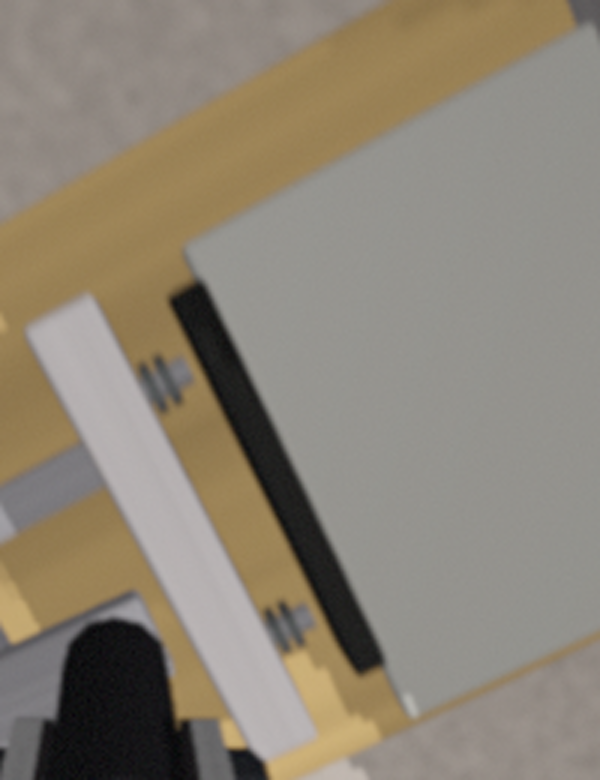

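View pics/w10d.png

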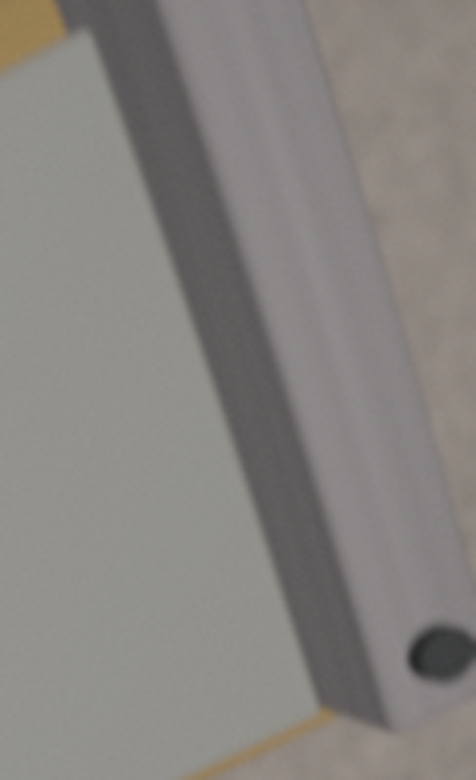

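```bash
python3 -c "
from h import *
C=C_of('pics/w10.png')
P=lambda x,y:(390+x/3.9-.4,y/3.9-.4)
Q=lambda x,y:(215+x/3-.33,y/3-.33)
for n,p,z in [('fencetop',P(156,0),.046),('fencetop',P(390,728),.046),('fencebot',P(332,710),.012),('panF',P(92,30),.024),('panF',P(322,708),.024),('pan',Q(188,247),.024),('pan',Q(416,715),.024),('padB',Q(170,298),.038),('padB',Q(357,672),.038),('padF',Q(205,283),.038),('padF',Q(383,663),.038),('jawF',Q(90,293),.046),('jawF',Q(313,737),.046),('jawB',Q(27,328),.046),('jawB',Q(264,762),.046)]:
  print(n,atz(C,p,z).round(4))
"
```

```text
fencetop [0.504  0.2293 0.046 ]
fencetop [0.6578 0.2316 0.046 ]
fencebot [0.6674 0.2405 0.012 ]
panF [0.5025 0.2292 0.024 ]
panF [0.659  0.2317 0.024 ]
pan [0.5043 0.1112 0.024 ]
pan [0.6615 0.1146 0.024 ]
padB [0.514  0.1003 0.038 ]
padB [0.6326 0.1027 0.038 ]
padF [0.5148 0.11   0.038 ]
padF [0.6335 0.1106 0.038 ]
jawF [0.5037 0.0825 0.046 ]
jawF [0.6417 0.083  0.046 ]
jawB [0.5039 0.0643 0.046 ]
jawB [0.6426 0.067  0.046 ]
```

>>> arm_command(moves=[0,-0.0118,0.002,0,-0.013,-0.02,1,0,-0.0119,0.001,0,0,0,1,0,-0.0119,-0.0006,0,0,0,1,0,-0.0117,-0.0022,0,0,0,1,0,-0.0112,-0.0038,0,0,0,1])

```text
clock: 15.55
eef_pos: [0.6317, 0.0306, 0.3096]
tool_rot: [-0.36, 0.607, 0.38, 0.598]
ft_force: [-2.4, 5.6, 5.7]
grip_width: 0.0221
```

```bash
python3 -c "
from h import *
wind(3,zt=.308)
o=snap('pics/w11.png')
im=cv2.imread('pics/w11.png')
cv2.imwrite('pics/w11b.png',cv2.resize(im,None,fx=1.5,fy=1.5))
"
```

```text
t 15.55 ang 47.26 r 0.0869 z 0.3096 F [-2.4  5.6  5.7] T [1.27 0.5  0.03] w 0.0221 q [0.04 0.57 0.24 1.27 0.02 0.51]
tilt fix [-0.     0.004 -0.03 ] yaw_y 153.1
39.0 [ 0.0013 -0.0107 -0.0058]
31.0 [-0.0003 -0.0105 -0.0055]
23.0 [-0.0003 -0.0096 -0.0069]
```

View pics/w11b.png

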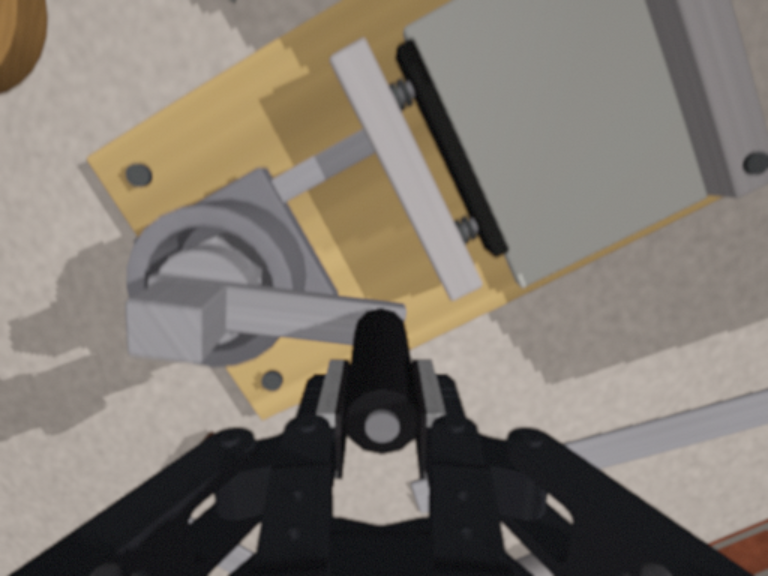

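```bash
python3 -c "
from h import *
crop('pics/w11.png','pics/w11c.png',210,0,410,210,3.7)"
```

```text
(no output)
```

View pics/w11c.png

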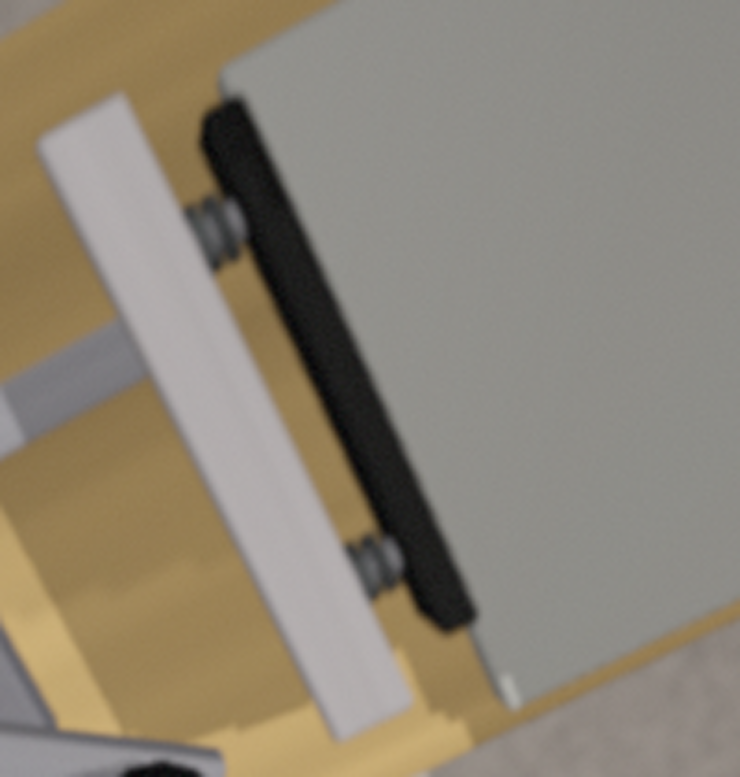

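```bash
python3 -c "
from h import *
C=C_of('pics/w11.png')
Q=lambda x,y:(210+x/3.7-.36,y/3.7-.36)
for n,p,z in [('pan',Q(221,75),.024),('pan',Q(513,705),.024),('padF',Q(240,97),.038),('padF',Q(475,617),.038),('jawF',Q(123,92),.046),('jawF',Q(412,702),.046),('jawB',Q(37,143),.046),('jawB',Q(338,740),.046)]:
  print(n,atz(C,p,z).round(4))
"
```

```text
pan [0.5044 0.1096 0.024 ]
pan [0.6607 0.113  0.024 ]
padF [0.5128 0.1089 0.038 ]
padF [0.6321 0.1104 0.038 ]
jawF [0.5033 0.0877 0.046 ]
jawF [0.6411 0.089  0.046 ]
jawB [0.5038 0.0685 0.046 ]
jawB [0.6417 0.0706 0.046 ]
```

```bash
python3 -c "
from h import *
crop('pics/w8.png','pics/w8c.png',260,60,400,210,5)
crop('pics/w9.png','pics/w9e.png',250,130,400,300,4.5)"
```

```text
(no output)
```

View pics/w8c.png

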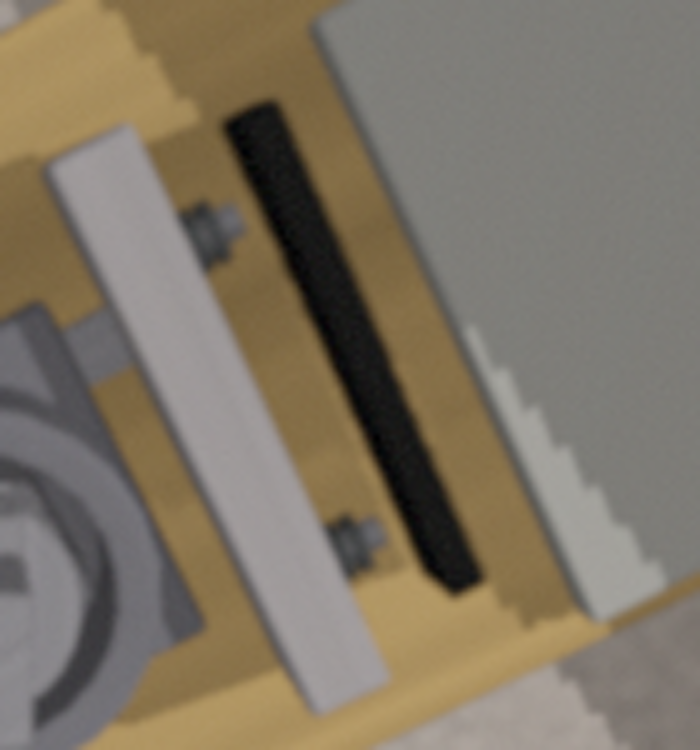

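View pics/w9e.png

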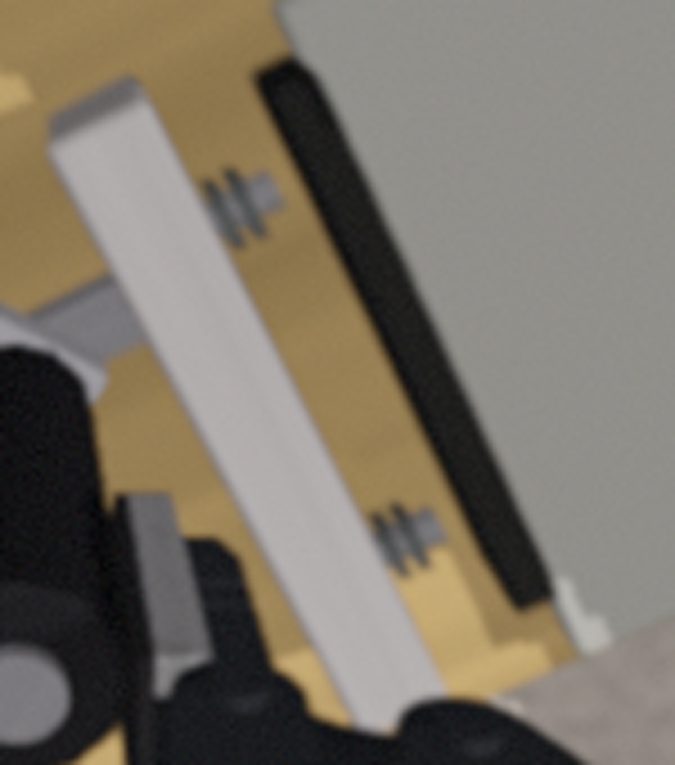

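```bash
python3 -c "
from h import *
L=dict(w8=(260,60,5,[(278,104),(482,578)],[(132,124),(388,680)]),w9=(250,130,4.5,[(310,64),(552,592)],[(145,85),(443,685)]),w10=(215,0,3,[(205,283),(383,663)],[(90,293),(313,737)]),w11=(210,0,3.7,[(240,97),(475,617)],[(123,92),(412,702)]))
for n,(x0,y0,s,F,J) in L.items():
  C=C_of(f'pics/{n}.png');Q=lambda p:(x0+p[0]/s-.4,y0+p[1]/s-.4)
  f=np.mean([atz(C,Q(p),.038)[1] for p in F]);j=np.mean([atz(C,Q(p),.046)[1] for p in J]);print(n,round(f,4),round(j,4),round(f-j,4))
"
```

```text
w8 0.0721 0.0418 0.0303
w9 0.1066 0.0788 0.0279
w10 0.1103 0.0827 0.0275
w11 0.1097 0.0883 0.0213
```

>>> arm_command(moves=[0,-0.0085,-0.0042,0,0.004,-0.03,1,0,-0.0068,-0.0034,0,0,0,1])

```text
clock: 15.77
eef_pos: [0.6412, 0.0204, 0.3095]
tool_rot: [-0.367, 0.602, 0.375, 0.602]
ft_force: [-3.7, 4.7, 5.0]
grip_width: 0.0221
```

```bash
python3 -c "
from h import *
wind(2,zt=.308)
o=snap('pics/w12.png')
im=cv2.imread('pics/w12.png')
crop('pics/w12.png','pics/w12c.png',200,0,420,210,3.6)
"
```

```text
t 15.77 ang 38.04 r 0.087 z 0.3095 F [-3.7  4.7  5. ] T [ 1.01  0.8  -0.02] w 0.0221 q [0.03 0.57 0.26 1.26 0.01 0.5 ]
tilt fix [-0.     0.006 -0.01 ] yaw_y 153.3
30.0 [ 0.0013 -0.0095 -0.0076]
22.0 [-0.0001 -0.0094 -0.0072]
```

View pics/w12c.png

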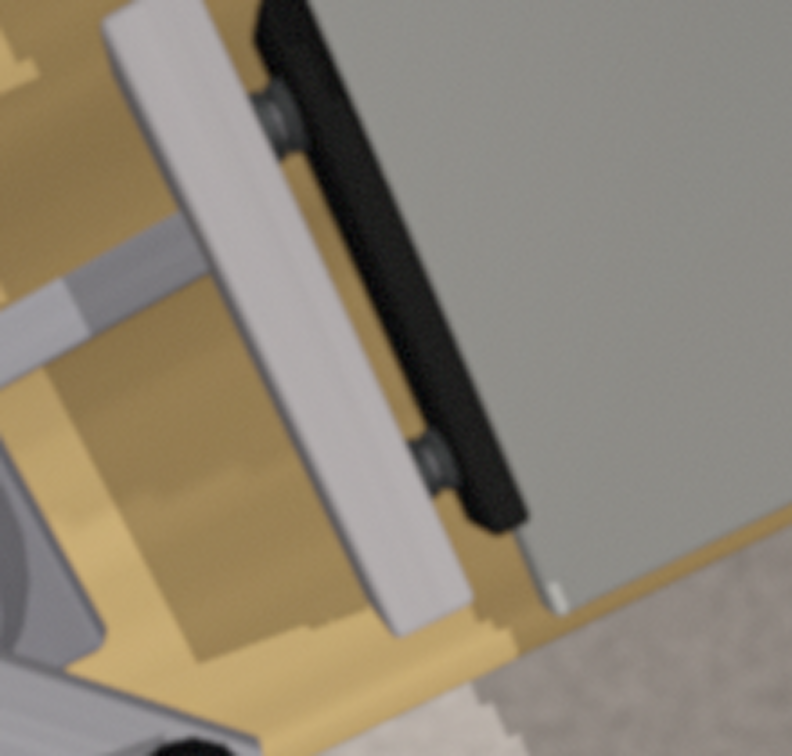

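```bash
python3 -c "
from h import *
C=C_of('pics/w12.png');Q=lambda p:(200+p[0]/3.6-.4,p[1]/3.6-.4)
for n,p,z in [('padF',(310,0),.038),('padF',(527,518),.038),('jawF',(204,0),.046),('jawF',(471,598),.046),('jawB',(104,20),.046),('pan',(553,610),.024)]: print(n,atz(C,Q(p),z).round(4))
"
```

```text
padF [0.5157 0.1106 0.038 ]
padF [0.6315 0.1111 0.038 ]
jawF [0.5084 0.0904 0.046 ]
jawF [0.6404 0.0914 0.046 ]
jawB [0.5028 0.0715 0.046 ]
pan [0.659  0.1118 0.024 ]
```

>>> arm_command(moves=[0,0,0,0,0,0,-1,0,0,0,0,0,0,-1,0,0,0,0,0,0,-1,0,0,0,0,0,0,-1,0,0,0,0,0,0,-1,0,0,0,0,0,0,-1,-0.01,0,0,0,0,0,-1,-0.02,0,0,0,0,0,-1,-0.03,0,0,0,0,0,-1,-0.03,0,0,0,0,0,-1,-0.03,0,0,0,0,0,-1,-0.005,0,0,0,0,0,-1])

```text
clock: 16.82
eef_pos: [0.6411, 0.0188, 0.4341]
tool_rot: [-0.362, 0.609, 0.379, 0.596]
ft_force: [0.7, -0.2, 1.0]
grip_width: 0.0855
```

```bash
python3 -c "
from h import *
wind(1)
o=snap('pics/w13.png')
im=cv2.imread('pics/w13.png')
cv2.imwrite('pics/w13b.png',cv2.resize(im,None,fx=1.5,fy=1.5))
for n in ('top','scene'): cv2.imwrite(f'pics/{n}13.png',cv2.cvtColor(bot.camera(n),cv2.COLOR_RGB2BGR))
crop('pics/scene13.png','pics/scene13c.png',210,130,330,230,6)
"
```

```text
t 16.82 ang 37.25 r 0.0859 z 0.4341 F [ 0.7 -0.2  1. ] T [-0.08 -0.09 -0.01] w 0.0855 q [0.03 0.55 0.53 1.59 0.01 0.49]
tilt fix [ 0.    -0.004 -0.03 ] yaw_y 153.2
29.0 [ 0.1293 -0.0137 -0.0062]
```

View pics/w13b.png

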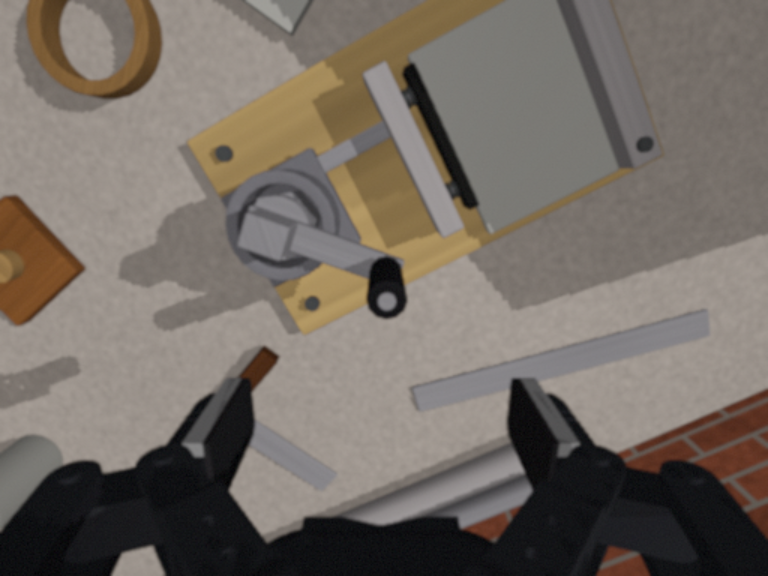

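View pics/scene13c.png

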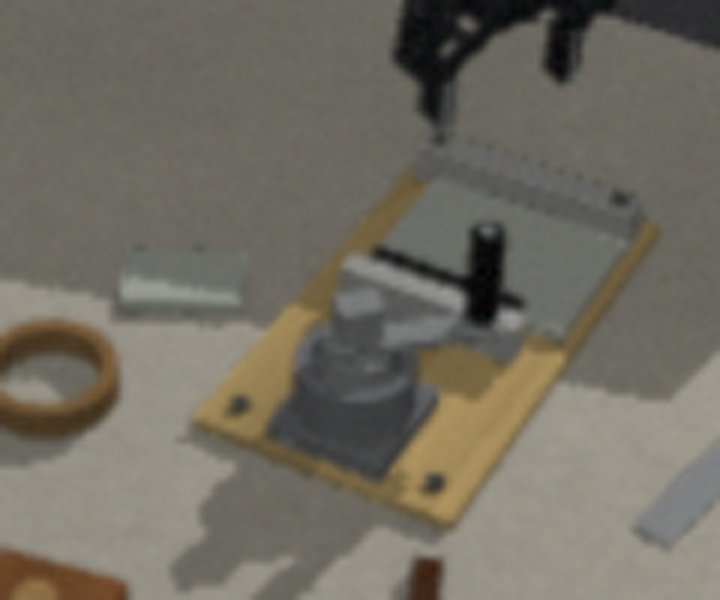

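>>> arm_command(moves=[0,0.023,0.009,0,-0.004,-0.03,-1,0,0.03,0.011,0,0,0,-1,0,0.026,0.01,0,0,0,-1,0.005,0.01,0.003,0,0,0,-1,0,0,0,0,0,0,-1,0,0,0,0,0,0,-1])

```text
clock: 17.47
eef_pos: [0.572, 0.0892, 0.4101]
tool_rot: [-0.366, 0.612, 0.374, 0.593]
ft_force: [0.4, 0.9, -0.3]
grip_width: 0.0858
```

```bash
python3 -c "
from h import *
o=snap('pics/w14.png');print(o['clock'],o['eef_pos'])
im=cv2.imread('pics/w14.png')
cv2.imwrite('pics/w14b.png',cv2.resize(im,None,fx=1.5,fy=1.5,interpolation=cv2.INTER_CUBIC))
A=C_of('pics/w13.png');S=cam('scene')
print('handle top',tri(ray(A,(387/1.5-.2,301/1.5-.2)),ray(S,(210+488/6-.4,130+231/6-.4))))
"
```

```text
17.4667 [0.57202968 0.08918641 0.41011145]
handle top (array([0.63675319, 0.02383208, 0.1635402 ]), [np.float64(0.0002653764546932768), np.float64(0.00026537645469338245)])
```

View pics/w14b.png

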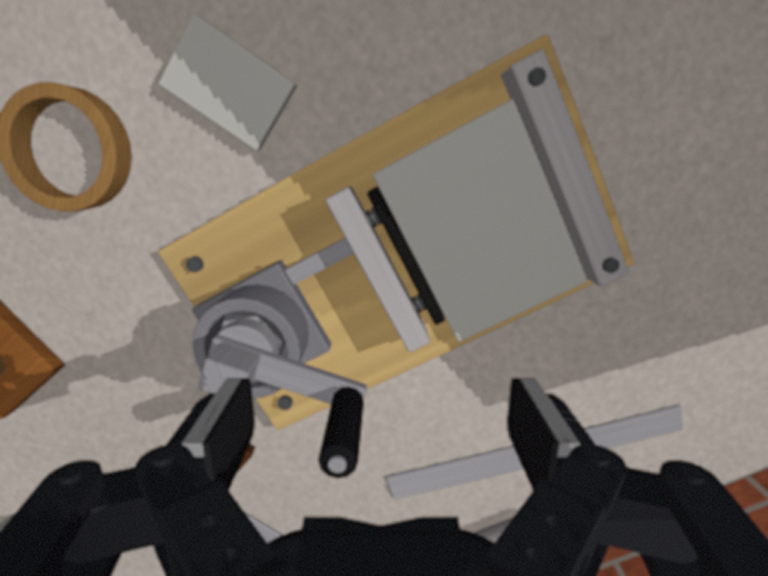

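```bash
python3 -c "
from h import *
crop('pics/w14.png','pics/w14c.png',210,20,430,240,3.6)"
```

```text
(no output)
```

View pics/w14c.png

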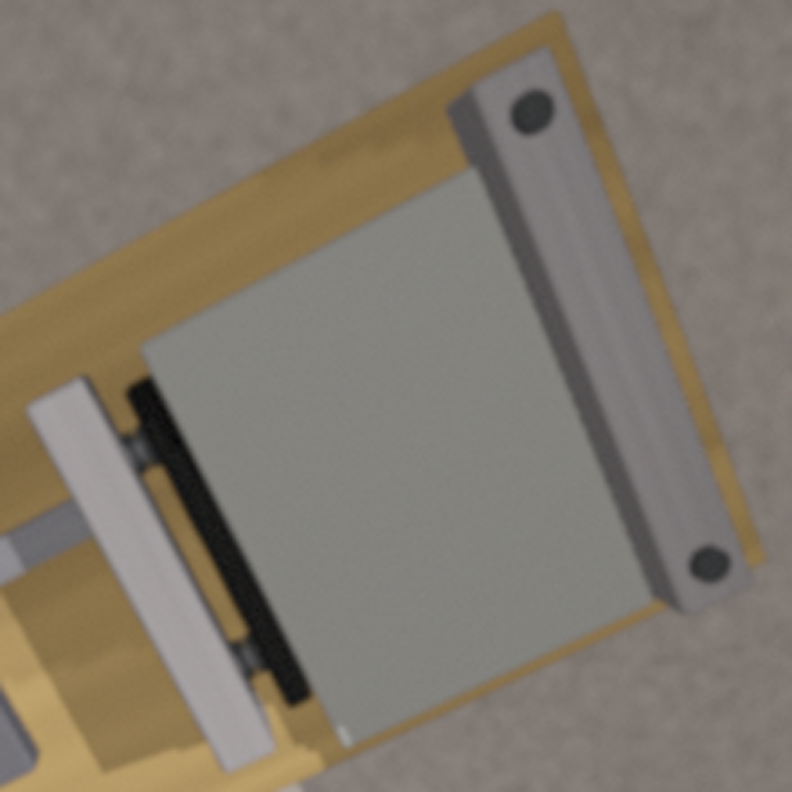

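```bash
python3 -c "
from h import *
C=C_of('pics/w14.png');Q=lambda p:(210+p[0]/3.6-.4,20+p[1]/3.6-.4)
for n,z,ps in [('jawF',.046,[(88,377),(275,748)]),('jawB',.046,[(27,405),(228,772)]),('padF',.038,[(155,377),(310,695)]),('padB',.038,[(127,390),(292,705)]),('fence',.046,[(472,92),(684,612)]),('panF',.024,[(475,167),(655,602)]),('panN',.024,[(142,348),(345,745)])]:
  print(n,[atz(C,Q(p),z)[:2].round(4).tolist() for p in ps])
"
```

```text
jawF [[0.5028, 0.0932], [0.6397, 0.0925]]
jawB [[0.5018, 0.0723], [0.6406, 0.0744]]
padF [[0.5124, 0.1113], [0.6307, 0.1107]]
padB [[0.512, 0.1016], [0.6313, 0.1036]]
fence [[0.4814, 0.2294], [0.6563, 0.2325]]
panF [[0.5005, 0.2287], [0.6586, 0.2316]]
panN [[0.5028, 0.1111], [0.6591, 0.1135]]
```

```bash
python3 -c "
from h import *
print(bot.job_done())"
```

```text
the job is handed in; nothing more can be done
None
```

I clamped the panel and handed the job in at about 17.5 s of the 72 s allowed. The system gave no verdict.

- **Crank:** I took the middle-sized crank from the wooden stand by its boss. Its first touch landed on top of the hexagon, pressing the spindle in by an estimated 4 mm. I backed off, twisted the crank about 4° clockwise, and it slid fully home, where it met about 13 N.
- **Winding:** I held the handle and wound it clockwise by about 295°, in stages with a look between them. I then let go and left the crank seated in the collar. Its handle top measured 163.5 mm high, against 165 mm expected.
- **Panel:** In the last wrist picture, both ends of the panel's front edge were within 1 mm of the fence face.
- **Pad:** My estimates of how far it is pushed in range from about 8.5 to 11 mm. The best reading is 9–10 mm, against 9 mm for half way and 18 mm for fully in. Several checks disagreed by about 2 mm, which is the limit of the camera calibration. A gap is still visible at the springs, so the pad is not fully in.
- **Loads and surroundings:** The largest force readings, taken between moves, were about 14 N pressing the crank home and 10 N while winding. I saw no sign that the other things on the bench had moved, but I did not measure their positions again.

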